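# Hang the shaker's splash-shield door on its lift-off hinge

## Task

The washed splash-shield door of the tube shaker stands in the white drying rack: take it out by its orange tab and, holding it swung well open, lower both hinge knuckles onto the shaker's two hinge pins until the door is fully home. The pins sit in adjustable eccentric bushes, so they are never quite where they should be: feel the knuckles on gently and never force them; then swing the door gently shut against its rubber stops and let go. Leave everything else on the bench undisturbed.

Things in the scene. Friction and masses are not known exactly. Their poses are not given: they have to be found in the camera images.
- door: Loose splash-shield door, 0.2 to 0.4 kg: white frame, amber pane, 100 mm wide (y) x 150 high (z) x 8 thick (x), orange tab on top, two steel knuckles beside the +y edge. Origin: centre of the lower edge; z up; +y to the hinge side; -x is the outer face, away from the shaker when shut. Starts upright in the rack's slot, lower edge 12 mm above the bench; home on the hinge it is 30 mm above it.
- tab (a point): Centre of the orange tab by which the door is taken from above: 12 mm thick (door x), 40 mm wide (door y), 40 mm high. It lies 170 mm above the door's lower edge (the tab spans 150 to 190 mm) and 46 mm from the knuckles' axis, measured along door y. Axes as the door's.
- knuckle_low (a point): On the knuckles' common axis (parallel to door z, 68 mm from the panel's centre line towards door +y, 18 mm from the panel's edge), at the lower end of the lower knuckle, 18 mm above the door's lower edge. Both knuckles are tubes open at both ends, 22 mm high, 22.6 mm outside and 14.6 mm inside diameter.
- knuckle_up (a point): The same for the upper knuckle, 108 mm above the door's lower edge (90 mm above the lower one).
- free_edge (a point): Point on the door's inner face (+x) 1 mm inside the edge away from the hinge, 78 mm above the lower edge, 117 mm from the knuckles' axis; it comes to the point stop when the door is shut.
- shaker: Fixed bench machine 220 mm deep (x), 240 wide (y), 190 high, blue base and top, grey sides, open front. Origin: centre of its underside; z up; -x is its front, 110 mm from the origin, turned to the robot's left. The hinge is at the front's far end (+y). Door shut: door and shaker axes parallel; door yaw = shaker yaw minus the opening angle (opening swings the free edge to shaker -x).
- hinge_low (a point): NOMINAL place of the lower pin: on its axis, at the shoulder where the knuckle's lower end rests when home, 48 mm above the bench. Both pins are set on eccentric bushes and really stand, together and firmly, about 4.5 mm off in some direction of the level plane; heights are true, pins vertical. Pins stand 28 mm above the shoulder: 20 mm straight, 12 mm diameter, then an 8 mm cone to a 2 mm point.
- hinge_up (a point): The same for the upper pin, 138 mm above the bench. Shoulders: 19 mm discs, 8 mm thick, on arms from a steel plate 34 mm wide (y) that lies on the front face 18 mm behind the nominal axis (+x). With the door raised 32 to 50 mm above home it can be brought in level from the front: the lower knuckle passes between the lower pin's point and the upper shoulder.
- stop (a point): In the plane of the tips of the two black rubber stops (12 mm thick, 16 mm long) on the shaker's front, 8 mm to shaker -y of them, 108 mm above the bench: here the inner face of the free edge comes to lie when the door is shut. The hinge turns with light friction (some 2 N at the edge), nothing latches; the door stays where left.
- rack: Fixed white drying rack, base 90 x 150 x 12 mm, two upright rails 80 mm long (y), 35 mm high above the base, with the door's slot, 13 mm wide, between them: lift the door at least 40 mm to clear it. Origin: centre of its underside; axes parallel to the door's at the start.
- cup0: Loose sample cup, 38 mm diameter, 55 mm high, origin under its centre; leave alone. All three stand near the robot.
- cup1: As cup0, red lid.
- cup2: As cup0.
- bottle: Loose amber bottle, 68 mm diameter, 160 mm high, origin under its centre; leave alone.
- beaker: Loose glass beaker, 70 mm diameter, 90 mm high, origin under its centre; leave alone.
- tube_rack: Loose blue tube rack with capped tubes, 90 x 160 x 82 mm, origin under its centre; leave alone.
Things that resemble listed ones, but are neither listed nor needed, are in the scene too. Leave any yellow look-alike of the door alone.

How it is judged (in metres and radians):
On the way:
1. the door is hung fully home on both pins while standing open by more than 30 degrees (horizontal distance between knuckle_low and hinge_low below 0.008 m and horizontal distance between knuckle_up and hinge_up below 0.008 m and z of knuckle_low in the frame of hinge_low between -0.003 and 0.003 m and angle between door's own z axis and vertical below 0.06 rad and angle between the x axis of door and the x axis of shaker, either way round above 0.52 rad), for 0.2 s.
At the end, for the whole second after the job is handed in: The door hangs on both pins, fully home (knuckle ends within 3 mm of the shoulders' height, axis within 8 mm of the nominal hinge axis, upright within 3.4 degrees), is shut (free edge within 6 mm of touching the stops and 12 mm of the stop point), released and at rest (horizontal distance between knuckle_low and hinge_low below 0.008 m and horizontal distance between knuckle_up and hinge_up below 0.008 m and z of knuckle_low in the frame of hinge_low between -0.003 and 0.003 m and angle between door's own z axis and vertical below 0.06 rad and distance between free_edge and stop below 0.012 m and x of free_edge in the frame of stop above -0.006 m and linear speed of door below 0.02 m/s and contact force between the fingers and door below 0.1 N).
It fails at once if the knuckles are forced: contact force between door and shaker above 15 N while the door is not yet home (contact force between door and shaker above 15 N and z of knuckle_low in the frame of hinge_low above 0.003 m).
It fails at once if the door is slammed or jammed: contact force between door and shaker above 30 N (contact force between door and shaker above 30 N).
It fails at once if a cup, the bottle, the beaker or the tube rack is shifted by more than 15 mm or tipped (distance of any of cup0, cup1, cup2, bottle, beaker, tube_rack from where it was at the start of the episode above 0.015 m or angle between any of cup0, cup1, cup2, bottle, beaker, tube_rack's own z axis and vertical above 0.25 rad).
It also fails if it takes over 72 s, if anything falls off the work surface, if the arm or the gripper's body presses on something with over 40 N, if the wrist force passes 120 N, or if a joint passes its speed limit or range.

## Robot

A 6-joint arm with a two-finger parallel gripper is mounted at the origin on the work surface. World frame = base frame: x ahead of the robot, y to its left, z up, the work surface at z = 0. Lengths are in mm, angles in rad, forces in N, time in s.
With the tool pointing down it reaches from about 350 to 775 mm from the base axis. Payload 7.3 kg.
Tool frame: the origin (TCP) lies at the very end of the fingers, on their centre line; the grasp point (between the pads) lies 19 mm behind it; x points along the fingers, z is the direction in which the jaws open and shut, and the axes are right-handed (so a half turn about x gives the same grasp; the last joint's range is limited). The gripper opens to 92 mm and grips with 3 to 60 N. Pads are 19 mm wide; open, the fingers measure 130 mm over their backs; the gripper's body (75 mm by 190 mm) begins 47 mm behind the grasp point.
Start: joints at [0.964, 0.342, 1.524, -0, 1.275, -0.146], TCP at [233.438, 470.267, 226.741] pointing down, gripper open.
Joint ranges: [-2.53, 2.53], [-0.77, 2.02], [0.04, 2.7], [-1, 4.14], [0.28, 2.66], [-3.11, 3.11]. Speed limits (rad/s): [2.57, 2.57, 3.14, 3.14, 3.14, 3.14].

## Interface

Orientations are given as [roll, pitch, yaw] about the fixed x, y, z axes, in that order (R = Rz(yaw) Ry(pitch) Rx(roll)).
In Python, from plant import * gives the robot as it stands.
- The arm moves only by the shell command python3 -m creep 'ROWS'. ROWS is JSON, a list of rows, each an object of numbers: "tx", "ty", "tz": the shift along the tool's x, y, z in cm; "wx", "wy", "wz": the turn, a rotation vector about the tool's x, y, z in rad; "gripper": the closure, from -1 (fully open) to 1 (shut). A call has 1 to 8 rows; each row is the pose to reach, as a shift and turn from the pose commanded when the call began, along the tool's axes at that moment; what a row does not reach only later rows make up. A row lasts 1/12 s, in which the tool goes at most 41.7 mm and 7.16 degrees, less where a joint would pass 70% of its speed; a pose out of reach is approached as far as the arm can. A call with a gripper value outside its range is refused whole. The fingers move at their own pace and stop on an object; the grip force is fixed at half the most. Time passes only in rows, so rows that repeat a pose let the fingers close. It gives the time, the measured TCP pose, the force and the opening at its end, in the units of the state.
- get_obs(): the state, without advancing time (a new reading comes with each control period).
- capture(name): name is "scene" or "top" or "wrist"; returns a dict with "frame" (480x640x3 uint8, red, green, blue), "z_map" (480x640 float32, mm along the optical axis (not along the pixel's ray), 0 where there is no reading), "vertical_fov" (degrees; the focal length in pixels is half the picture's height over the tangent of half this angle, whatever the lens; pixels are square), "cx", "cy" (the principal point, pixels), "k1" (the pictures are not rectified: a ray, as slopes to the right and down, at radius r is drawn at 1 + k1 r^2 times it, then the intrinsics apply), "xyz" and "rotation" of the camera in the world. Camera axes: x right, y down, z forward; pixel columns grow to the right and rows downward; lengths in mm; the calibration is good to about 2 mm. A picture is of the moment at which its call begins.
- close_job(): hands the job in, once; it reports no verdict.
The state is a dict: "time": time; "joint_positions": joint angles; "dq": joint speeds; "tau": joint torques, N m; "tool_pos": TCP position; "tcp_rot": TCP orientation; "contact_force": force on the tool from outside, world axes, zero at the start; "moment": the same for the moment, N m; "grip_width": finger opening in mm.
Only numpy, scipy, OpenCV 4.12 (cv2) and the standard library are available. Lean on these libraries where they do the work, as an engineer would, in place of code of your own. Each camera call takes 0.05 s, during which the arm holds its last target.

## Working session

There is one attempt and no reset: what is moved stays moved. The work goes in short steps, Python scripts to look and compute and a shell command to move; the robot and the scene stay as the last step left them, time stands still between calls to the robot, and variables do not carry over. Pictures are saved under pics/ and viewed, and the job is handed in when it is done.

```bash
ls; mkdir -p pics; cat > h.py <<'E'
from plant import *
import numpy as np, cv2, pickle
def snap(n,name):
    c=capture(n); cv2.imwrite(f'pics/{name}.png',c['frame'][:,:,::-1]); pickle.dump(c,open(f'pics/{name}.pkl','wb')); return c
def K(c):
    f=240/np.tan(np.radians(c['vertical_fov'])/2); return f
def R(c):
    return np.array(c['rotation'])
def Rm(c):
    r=R(c)
    if r.shape==(3,3): return r
    from scipy.spatial.transform import Rotation as Ro
    return Ro.from_euler('xyz',r).as_matrix()
def slopes(c,u,v):
    f=K(c); x=(np.asarray(u,float)-c['cx'])/f; y=(np.asarray(v,float)-c['cy'])/f
    a,b=x.copy(),y.copy()
    for _ in range(20):
        s=1+c['k1']*(a*a+b*b); a,b=x/s,y/s
    return a,b
def cloud(c):
    v,u=np.mgrid[0:480,0:640]; a,b=slopes(c,u,v); z=c['z_map']
    P=np.stack([a*z,b*z,z],-1); return P@Rm(c).T+np.array(c['xyz'])
def ray(c,u,v,h):
    a,b=slopes(c,u,v); d=Rm(c)@np.array([a,b,1.0]); o=np.array(c['xyz']); return o+d*(h-o[2])/d[2]
def proj(c,P):
    q=Rm(c).T@(np.array(P)-np.array(c['xyz'])); a,b=q[0]/q[2],q[1]/q[2]; s=1+c['k1']*(a*a+b*b); f=K(c); return c['cx']+f*a*s,c['cy']+f*b*s
E
python3 - <<'E'
from h import *
print(get_obs())
for n in ['scene','top','wrist']:
    c=snap(n,n+'0'); print(n,{k:c[k] for k in c if k not in('frame','z_map')})
E
```

```text
pics
{'time': 0.0, 'joint_positions': array([ 9.63998389e-01,  3.42694715e-01,  1.52500459e+00, -2.77039363e-05,
        1.27539942e+00, -1.45934355e-01]), 'dq': array([-0.00080705,  0.00087276, -0.00171021, -0.00096791, -0.00247001,
        0.00079891]), 'tau': array([ 5.38623990e-04, -4.31252074e+01, -2.44216079e+01,  7.18873786e-02,
        5.59697184e-02, -1.56639476e-04]), 'tool_pos': array([233.20329954, 469.91267964, 226.06383943]), 'tcp_rot': array([ 3.01324656,  1.56929003, -2.15999791]), 'contact_force': array([-0.32925236,  0.52551808, -0.3824255 ]), 'moment': array([ 0.02057348, -0.00310726,  0.02588031]), 'grip_width': 91.42464861094419}
scene {'vertical_fov': 49.199814328542274, 'cx': 319.5147596718624, 'cy': 237.26880608247276, 'k1': -0.1141744328212265, 'xyz': array([1093.36684511,  511.04679739,  762.60262195]), 'rotation': array([-2.28187654, -0.00999331,  2.22472824])}
top {'vertical_fov': 49.72447213249201, 'cx': 316.3417718864245, 'cy': 242.72455231325625, 'k1': -0.07278049109425364, 'xyz': array([ 367.83668108,   81.78347254, 1209.43805063]), 'rotation': array([-3.02547562,  0.01919226, -1.59488724])}
wrist {'vertical_fov': 71.56155759014811, 'cx': 317.54049579659846, 'cy': 240.01839454074175, 'k1': -0.04405438496506392, 'xyz': array([172.93567877, 498.88309179, 384.54010532]), 'rotation': array([2.88732518e+00, 9.53146693e-04, 1.11038952e+00])}
```

View pics/scene0.png

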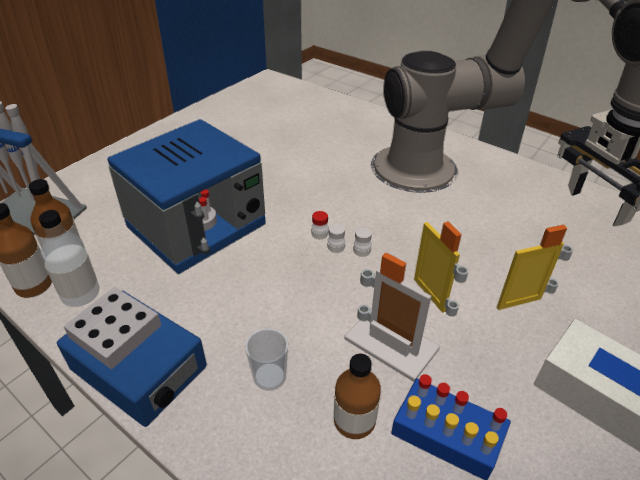

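View pics/top0.png

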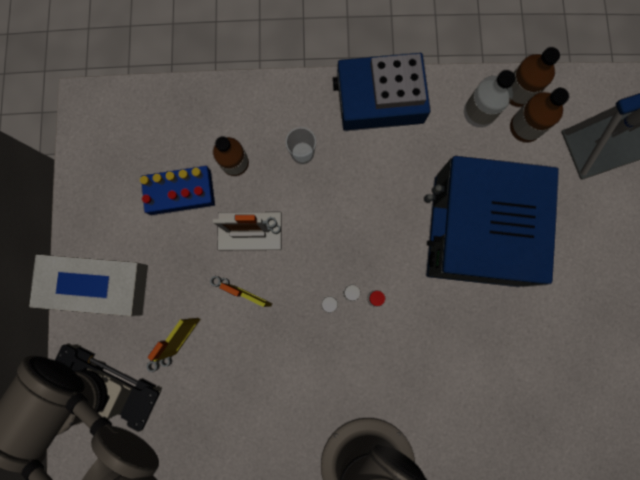

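View pics/wrist0.png

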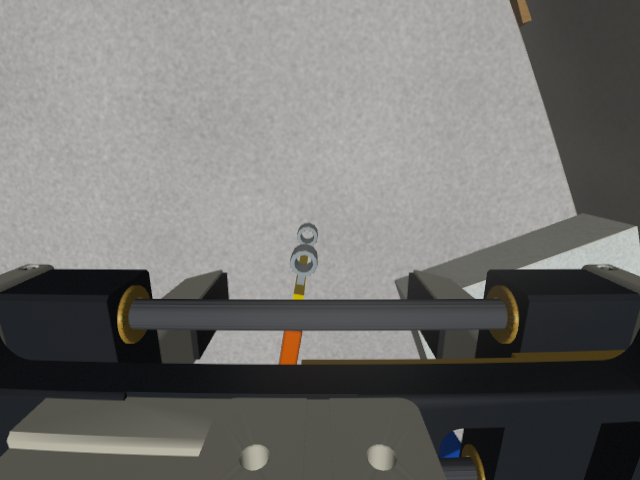

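The scene camera shows the white-framed door in the rack (tab about (392,267)) and the shaker hinge at (205,215). Top view has the tab at (245,218), knuckles at (272,225) and pins at (432,192). Yellow doors are decoys. Next I'll measure with the clouds.

```bash
python3 - <<'E'
from h import *
for n in ['top','scene']:
    c=pickle.load(open(f'pics/{n}0.pkl','rb')); P=cloud(c); hsv=cv2.cvtColor(c['frame'],cv2.COLOR_RGB2HSV)
    H,S,V=[hsv[...,i].astype(int) for i in range(3)]
    org=((H>=3)&(H<=13)&(S>180)&(V>120)).astype(np.uint8)
    k,l,st,ce=cv2.connectedComponentsWithStats(org)
    print(n)
    for i in range(1,k):
        if st[i,4]>40:
            p=P[(l==i)&(c['z_map']>0)]; print(' org',ce[i].round(),st[i,4],np.median(p,0).round(1),p.min(0).round(),p.max(0).round())
    b=((H>=100)&(H<=125)&(S>150)).astype(np.uint8); k,l,st,ce=cv2.connectedComponentsWithStats(b)
    for i in range(1,k):
        if st[i,4]>1500:
            m=(l==i)&(abs(P[...,2]-190)<8); p=P[m]
            if len(p)>500:
                r=cv2.minAreaRect(p[:,:2].astype(np.float32)); print(' blue',ce[i].round(),r,np.median(p[:,2]),cv2.boxPoints(r).round(1).tolist())
    # rack base
    w=(abs(P[...,2]-12)<5)&(S<40)&(V>150)
    # things at heights
    for a,bb,nm in [((210,290),(200,255),'door')]:
        pass
    m=(S<60)&(P[...,2]>20)
    bench=P[(abs(P[...,2])<8)][:,2]; print(' bench z',np.median(bench))
c=pickle.load(open('pics/top0.pkl','rb'));
cv2.imwrite('pics/crop1.png',cv2.resize(c['frame'][190:260,200:300,::-1],None,fx=8,fy=8,interpolation=cv2.INTER_CUBIC))
cv2.imwrite('pics/crop2.png',cv2.resize(c['frame'][165:265,400:500,::-1],None,fx=6,fy=6,interpolation=cv2.INTER_CUBIC))
c=pickle.load(open('pics/scene0.pkl','rb'));
cv2.imwrite('pics/crop3.png',cv2.resize(c['frame'][160:260,160:280,::-1],None,fx=6,fy=6,interpolation=cv2.INTER_CUBIC))
E
```

```text
top
 blue [498. 220.] ((525.4144287109375, -272.4595642089844), (218.08937072753906, 237.849853515625), 82.24430084228516) 189.78141239838487 [[392.8999938964844, -364.5], [628.5, -396.6000061035156], [658.0, -180.5], [422.29998779296875, -148.39999389648438]]
 bench z -0.3296359379800151
scene
 org [452. 229.] 93 [402.7 277.  189. ] [389. 258. 187.] [415. 294. 192.]
 org [556. 228.] 83 [284.6 424.4 189.5] [266. 411. 186.] [302. 439. 192.]
 org [394. 260.] 125 [543.  243.2 200.6] [536. 223. 198.] [549. 263. 203.]
 blue [183. 163.] ((530.8687133789062, -268.6664733886719), (218.83663940429688, 238.23651123046875), 82.19418334960938) 188.6313908777248 [[398.0, -360.8999938964844], [634.0, -393.20001220703125], [663.7000122070312, -176.39999389648438], [427.70001220703125, -144.10000610351562]]
 bench z -0.8420421214441376
```

View pics/crop1.png

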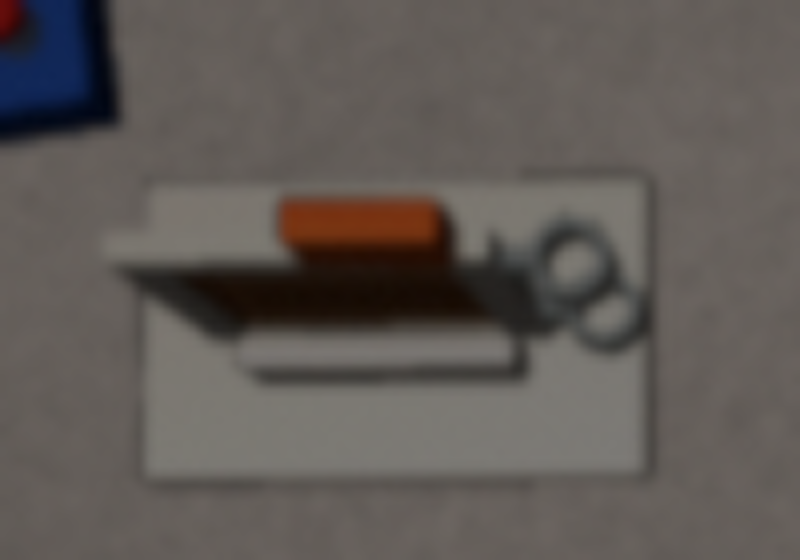

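View pics/crop2.png

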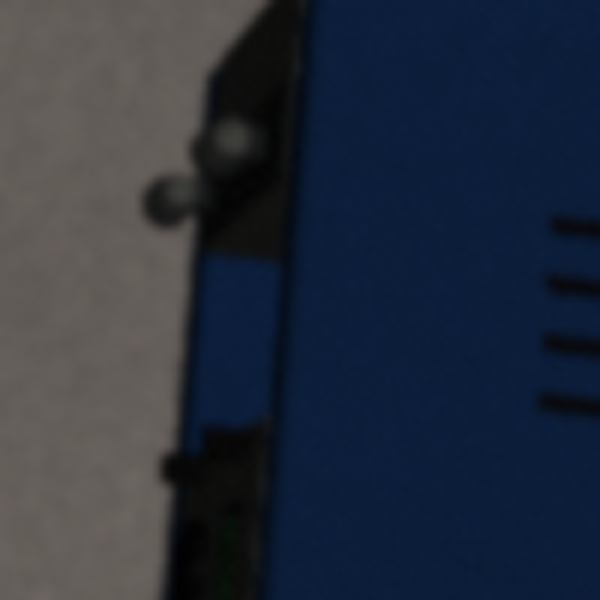

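View pics/crop3.png

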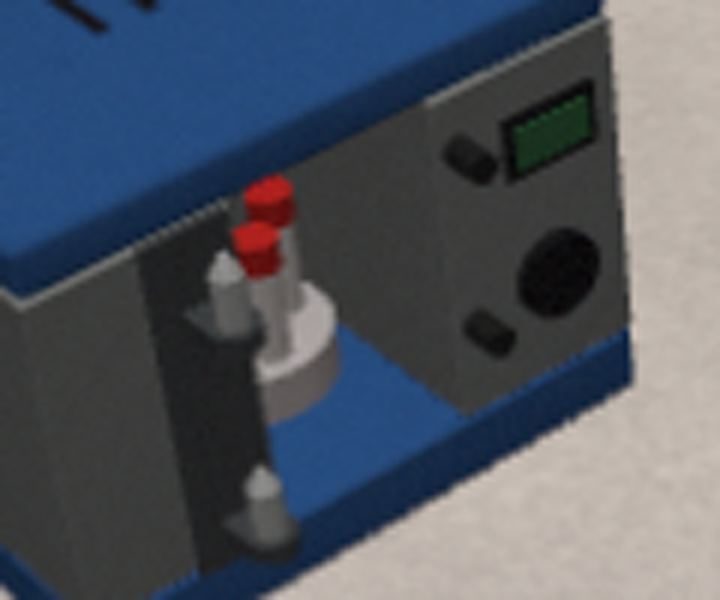

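```bash
python3 - <<'E'
from h import *
t=pickle.load(open('pics/top0.pkl','rb'));s=pickle.load(open('pics/scene0.pkl','rb'))
def r(u,v,h): return ray(t,u,v,h).round(1)
for u,v in [(280,200),(440,200),(440,248),(280,245)]: print('tab',r(200+u/8,190+v/8,202))
print('kn up',r(200+572/8,190+265/8,142),'low',r(200+608/8,190+315/8,52))
for u,v in [(146,183),(648,178),(650,475),(146,477)]: print('rack',r(200+u/8,190+v/8,12))
print('tip up',r(400+170/6,165+200/6,166),'low',r(400+236/6,165+142/6,76))
def rs(u,v,h): return ray(s,160+u/6,160+v/6,h).round(1)
print('S tip up',rs(222,252,166),'low',rs(262,466,76))
print('S shoulder up',rs(228,325,138),'low',rs(265,545,48))
hsv=cv2.cvtColor(t['frame'],cv2.COLOR_RGB2HSV); print(hsv[218,245])
cv2.imwrite('pics/crop4.png',cv2.resize(s['frame'][240:380,330:450,::-1],None,fx=5,fy=5,interpolation=cv2.INTER_CUBIC))
E
```

```text
tab [545.3 258.1 202. ]
tab [544.2 218.3 202. ]
tab [532.2 218.4 202. ]
tab [534.  258.1 202. ]
kn up [536.5 192.  142. ] low [536.2 191.2  52. ]
rack [585.  331.1  12. ]
rack [582.3 182.7  12. ]
rack [494.6 183.5  12. ]
rack [497.8 331.2  12. ]
tip up [ 575.5 -132.7  166. ] low [ 614.7 -177.    76. ]
S tip up [ 602.2 -150.9  166. ] low [ 601.3 -150.8   76. ]
S shoulder up [ 604.6 -151.2  138. ] low [ 608.9 -146.7   48. ]
[ 10 218 118]
```

View pics/crop4.png

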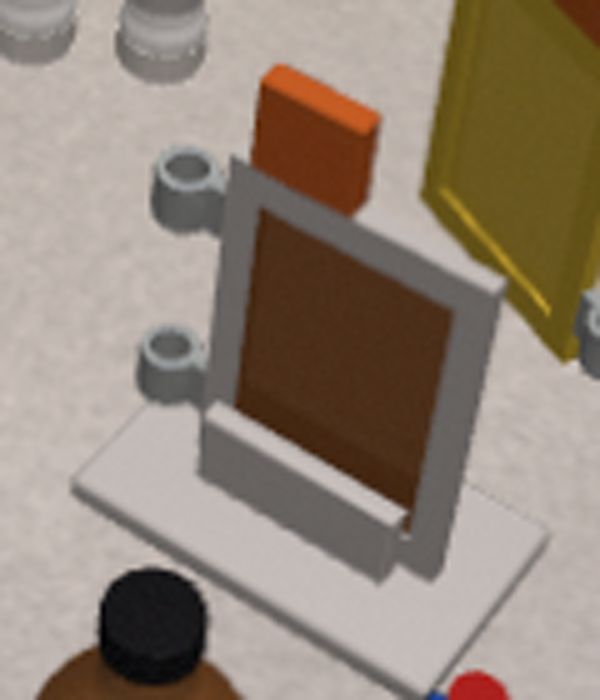

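```bash
python3 - <<'E'
from h import *
t=pickle.load(open('pics/top0.pkl','rb'));s=pickle.load(open('pics/scene0.pkl','rb'))
def r(u,v,h): return ray(t,u,v,h).round(1)
print('tip up',r(400+236/6,165+142/6,160),'low',r(400+170/6,165+200/6,70))
def rs(u,v,h): return ray(s,330+u/5,240+v/5,h).round(1)
print('S kn up',rs(187,165,142),'low',rs(170,345,52))
for u,v in [(277,68),(380,118),(368,132),(262,82)]: print('S tab',rs(u,v,202))
for u,v in [(75,485),(158,405),(548,535),(430,692)]: print('S rack',rs(u,v,12))
E
```

```text
tip up [ 596.4 -157.8  160. ] low [ 594.6 -152.5   70. ]
S kn up [541.1 197.3 142. ] low [541.8 198.1  52. ]
S tab [540.3 226.  202. ]
S tab [540.1 263.7 202. ]
S tab [547.9 264.  202. ]
S tab [548.8 225.8 202. ]
S rack [587.7 190.9  12. ]
S rack [538.1 193.5  12. ]
S rack [503.1 338.4  12. ]
S rack [586.7 337.8  12. ]
```

```bash
cat >> h.py <<'E'
from scipy.spatial.transform import Rotation as Ro
def plan(xyz,yaw_z,o=None,tilt=None):
    """rows shift/turn from current measured pose to TCP xyz (mm), tool x down, tool z horizontal at angle yaw_z (deg)"""
    o=o or get_obs(); R0=Ro.from_euler('xyz',o['tcp_rot']).as_matrix()
    a=np.radians(yaw_z); z=np.array([np.cos(a),np.sin(a),0]); x=np.array([0,0,-1.]); y=np.cross(z,x)
    R1=np.stack([x,y,z],1)
    d=R0.T@(np.array(xyz)-o['tool_pos'])/10
    w=Ro.from_matrix(R0.T@R1).as_rotvec()
    return d.round(3),w.round(4)
def st():
    o=get_obs(); R0=Ro.from_euler('xyz',o['tcp_rot']).as_matrix()
    print('t',round(o['time'],2),'pos',o['tool_pos'].round(2),'F',o['contact_force'].round(2),'M',o['moment'].round(2),'w',round(o['grip_width'],1),'q',o['joint_positions'].round(2)); print('z dir deg',np.degrees(np.arctan2(R0[1,2],R0[0,2])).round(2),'x axis',R0[:,0].round(4))
E
python3 - <<'E'
from h import *
st(); print(Ro.from_euler('xyz',get_obs()['tcp_rot']).as_matrix().round(3))
for yz in (178.5,-1.5): print(plan((541.5,241,250),yz))
E
```

```text
t 0.15 pos [233.24 469.99 226.2 ] F [ 0.63 -0.4  -0.05] M [ 0.05 -0.04 -0.02] w 91.9 q [ 0.96  0.34  1.52  0.    1.28 -0.15]
z dir deg 63.6 x axis [-7.e-04 -1.e-03 -1.e+00]
[[-0.001 -0.896  0.445]
 [-0.001  0.445  0.896]
 [-1.     0.    -0.001]]
(array([ -2.379, -37.793,  -6.807]), array([-2.0054e+00, -6.0000e-04, -1.3000e-03]))
(array([ -2.379, -37.793,  -6.807]), array([ 1.1362e+00, -1.2000e-03,  5.0000e-04]))
```

```bash
python3 -m creep '[{"tx":-2.4,"ty":-37.8,"tz":-6.8,"wx":-2.0,"gripper":-1},{"tx":-2.4,"ty":-37.8,"tz":-6.8,"wx":-2.0,"gripper":-1},{"tx":-2.4,"ty":-37.8,"tz":-6.8,"wx":-2.0,"gripper":-1},{"tx":-2.4,"ty":-37.8,"tz":-6.8,"wx":-2.0,"gripper":-1},{"tx":-2.4,"ty":-37.8,"tz":-6.8,"wx":-2.0,"gripper":-1},{"tx":-2.4,"ty":-37.8,"tz":-6.8,"wx":-2.0,"gripper":-1},{"tx":-2.4,"ty":-37.8,"tz":-6.8,"wx":-2.0,"gripper":-1},{"tx":-2.4,"ty":-37.8,"tz":-6.8,"wx":-2.0,"gripper":-1}]'
python3 - <<'E'
from h import *
st(); print(plan((541.5,241,250),178.5))
E
```

```text
t 0.15 pos [233.24 469.99 226.2 ] F [ 0.63 -0.4  -0.05] M [ 0.05 -0.04 -0.02] w 91.9 q [ 0.96  0.34  1.52  0.    1.28 -0.15]
z dir deg 63.6 x axis [-7.e-04 -1.e-03 -1.e+00]
(array([ -2.379, -37.793,  -6.807]), array([-2.0054e+00, -6.0000e-04, -1.3000e-03]))validation failed for argument at $[0]...
```

```bash
python3 -m creep '[{"tx":-2.4,"ty":-4.0,"tz":-0.7,"wx":-0.12,"gripper":-1.0},{"tx":-2.4,"ty":-8,"tz":-1.4,"wx":-0.24}]'; python3 -m creep --help | head
```

```text
validation failed for argument at $[0]...
invalid input: not JSON, or not a number
```

```bash
python3 -m creep '[{"tx":-2.4,"ty":-4.0,"tz":-0.7,"wx":-0.12,"wy":0,"wz":0,"gripper":-1}]'
```

```text
time: 0.23
tool_pos: [257.2, 450.2, 243.7]
tcp_rot: [2.517, 1.563, -2.539]
contact_force: [1.0, -0.8, 0.2]
grip_width: 91.8
```

```bash
python3 - <<'E'
from h import *
st(); print(plan((541.5,241,250),178.5))
E
```

```text
t 0.23 pos [257.16 450.24 243.74] F [ 0.97 -0.76  0.21] M [0.02 0.04 0.07] w 91.8 q [ 0.9   0.32  1.51  0.    1.32 -0.33]
z dir deg 70.34 x axis [-0.0067 -0.0046 -1.    ]
(array([ -0.72 , -33.813, -10.142]), array([-1.8877, -0.    , -0.0095]))
```

```bash
python3 -m creep '[{"tx":-0.6,"ty":-33.8,"tz":-10.2,"wx":-1.9,"wy":0,"wz":0,"gripper":-1},{"tx":-0.6,"ty":-33.8,"tz":-10.2,"wx":-1.9,"wy":0,"wz":0,"gripper":-1},{"tx":-0.6,"ty":-33.8,"tz":-10.2,"wx":-1.9,"wy":0,"wz":0,"gripper":-1},{"tx":-0.6,"ty":-33.8,"tz":-10.2,"wx":-1.9,"wy":0,"wz":0,"gripper":-1},{"tx":-0.6,"ty":-33.8,"tz":-10.2,"wx":-1.9,"wy":0,"wz":0,"gripper":-1},{"tx":-0.6,"ty":-33.8,"tz":-10.2,"wx":-1.9,"wy":0,"wz":0,"gripper":-1},{"tx":-0.6,"ty":-33.8,"tz":-10.2,"wx":-1.9,"wy":0,"wz":0,"gripper":-1},{"tx":-0.6,"ty":-33.8,"tz":-10.2,"wx":-1.9,"wy":0,"wz":0,"gripper":-1}]'
python3 - <<'E'
from h import *
st(); print(plan((541.5,241,250),178.5))
E
```

```text
time: 0.9
tool_pos: [509.0, 266.0, 252.3]
tcp_rot: [0.881, 1.57, 3.033]
contact_force: [0.2, 1.1, 0.4]
grip_width: 91.9
t 0.9 pos [509.04 266.01 252.32] F [0.24 1.07 0.39] M [0.11 0.01 0.03] w 91.9 q [ 0.35  0.42  1.34  0.    1.39 -1.8 ]
z dir deg 123.32 x axis [-5.e-04  1.e-04 -1.e+00]
(array([ 0.23 , -1.339, -3.873]), array([-9.63e-01,  4.00e-04, -2.00e-04]))
```

```bash
python3 -m creep '[{"tx":0.2,"ty":-1.3,"tz":-3.9,"wx":-0.963,"wy":0,"wz":0,"gripper":-1},{"tx":0.2,"ty":-1.3,"tz":-3.9,"wx":-0.963,"wy":0,"wz":0,"gripper":-1},{"tx":0.2,"ty":-1.3,"tz":-3.9,"wx":-0.963,"wy":0,"wz":0,"gripper":-1},{"tx":0.2,"ty":-1.3,"tz":-3.9,"wx":-0.963,"wy":0,"wz":0,"gripper":-1},{"tx":0.2,"ty":-1.3,"tz":-3.9,"wx":-0.963,"wy":0,"wz":0,"gripper":-1},{"tx":0.2,"ty":-1.3,"tz":-3.9,"wx":-0.963,"wy":0,"wz":0,"gripper":-1},{"tx":0.2,"ty":-1.3,"tz":-3.9,"wx":-0.963,"wy":0,"wz":0,"gripper":-1},{"tx":0.2,"ty":-1.3,"tz":-3.9,"wx":-0.963,"wy":0,"wz":0,"gripper":-1}]'
python3 - <<'E'
from h import *
st(); print(plan((541.5,241,250),178.5)); snap('wrist','w1')
E
```

```text
time: 1.57
tool_pos: [539.9, 241.7, 250.1]
tcp_rot: [0.27, 1.57, -2.898]
contact_force: [0.1, 0.6, 0.4]
grip_width: 91.7
t 1.57 pos [539.93 241.66 250.06] F [0.14 0.63 0.43] M [0.1  0.14 0.04] w 91.7 q [ 0.29  0.45  1.29  0.    1.4  -2.82]
z dir deg 178.51 x axis [-8.e-04 -2.e-04 -1.e+00]
(array([ 0.006,  0.062, -0.158]), array([ 0.0002,  0.0008, -0.0002]))
```

View pics/w1.png

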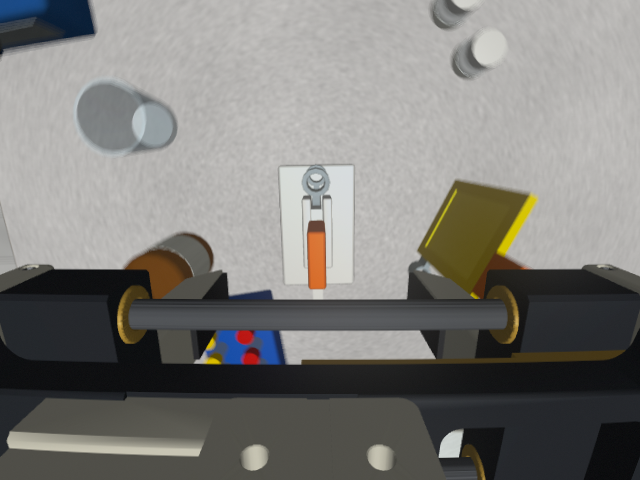

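```bash
python3 - <<'E'
from h import *
t=pickle.load(open('pics/top0.pkl','rb'));s=pickle.load(open('pics/scene0.pkl','rb'));w=pickle.load(open('pics/w1.pkl','rb'))
print('bottle',ray(t,223,144,160).round(),ray(s,360,362,160).round())
hsv=cv2.cvtColor(w['frame'],cv2.COLOR_RGB2HSV); H,S,V=[hsv[...,i].astype(int) for i in range(3)]
m=((H>=3)&(H<=14)&(S>180)&(V>120)).astype(np.uint8); m[:,:290]=0;m[:,345:]=0
ys,xs=np.nonzero(m); print(xs.min(),xs.max(),ys.min(),ys.max())
hist=[(r,xs[ys==r].min(),xs[ys==r].max(),V[r,316]) for r in range(ys.min(),ys.max()+1,6)]; print(hist)
cv2.imwrite('pics/crop5.png',cv2.resize(w['frame'][160:300,270:360,::-1],None,fx=5,fy=5,interpolation=cv2.INTER_CUBIC))
P=cloud(w); 
p=P[(m>0)&(P[...,2]>195)]; print(np.median(p,0),p.min(0),p.max(0),len(p))
E
```

```text
bottle [705. 290. 160.] [710. 296. 160.]
308 325 233 288
[(233, np.int64(309), np.int64(323), np.int64(194)), (239, np.int64(308), np.int64(324), np.int64(219)), (245, np.int64(309), np.int64(324), np.int64(219)), (251, np.int64(309), np.int64(324), np.int64(218)), (257, np.int64(309), np.int64(324), np.int64(218)), (263, np.int64(309), np.int64(324), np.int64(216)), (269, np.int64(309), np.int64(324), np.int64(217)), (275, np.int64(309), np.int64(325), np.int64(216)), (281, np.int64(309), np.int64(325), np.int64(215)), (287, np.int64(310), np.int64(324), np.int64(212))]
[540.50700447 240.16058218 202.34668005] [535.20040554 173.15101362 199.91076147] [546.02191698 260.00150324 408.45717227] 902
```

View pics/crop5.png

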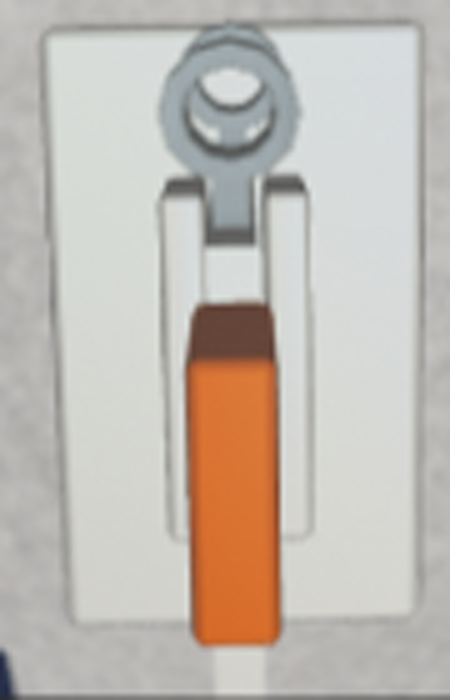

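```bash
python3 - <<'E'
from h import *
w=pickle.load(open('pics/w1.pkl','rb'))
a=ray(w,270+232/5,160+362/5,202);b=ray(w,270+237/5,160+640/5,202);print(a,b,(a+b)/2,np.degrees(np.arctan2(*(a-b)[[1,0]]))+270)
k=ray(w,270+230/5,160+107/5,142);print('kn up',k, np.degrees(np.arctan2(*(k-(a+b)/2)[[1,0]]))+270)
print(plan((540.5,240,168),178.7))
E
```

```text
[540.1169435  221.78215787 202.        ] [540.45809905 259.82486663 202.        ] [540.28752127 240.80351225 202.        ] 179.48620248358333
kn up [539.8819754  194.44521489 142.        ] 179.49878499267305
(array([ 8.201,  0.165, -0.063]), array([ 0.0004,  0.0008, -0.0002]))
```

```bash
python3 -m creep '[{"tx":3,"ty":0.1,"tz":-0.05,"wx":-0.014,"wy":0,"wz":0,"gripper":-1},{"tx":6,"ty":0.1,"tz":-0.05,"wx":-0.014,"wy":0,"wz":0,"gripper":-1},{"tx":8.2,"ty":0.1,"tz":-0.05,"wx":-0.014,"wy":0,"wz":0,"gripper":-1},{"tx":8.2,"ty":0.1,"tz":-0.05,"wx":-0.014,"wy":0,"wz":0,"gripper":0.5},{"tx":8.2,"ty":0.1,"tz":-0.05,"wx":-0.014,"wy":0,"wz":0,"gripper":0.7},{"tx":8.2,"ty":0.1,"tz":-0.05,"wx":-0.014,"wy":0,"wz":0,"gripper":1},{"tx":8.2,"ty":0.1,"tz":-0.05,"wx":-0.014,"wy":0,"wz":0,"gripper":1},{"tx":8.2,"ty":0.1,"tz":-0.05,"wx":-0.014,"wy":0,"wz":0,"gripper":1}]'
python3 - <<'E'
from h import *
st()
E
```

```text
time: 2.28
tool_pos: [541.4, 241.0, 170.2]
tcp_rot: [-2.816, 1.568, 0.307]
contact_force: [-0.6, -0.5, -0.1]
grip_width: 63.0
t 2.28 pos [541.4  241.02 170.21] F [-0.6  -0.47 -0.13] M [0.1  0.14 0.  ] w 63.0 q [ 0.29  0.51  1.42  0.    1.21 -2.83]
z dir deg 178.94 x axis [ 0.003  0.001 -1.   ]
```

```bash
python3 -m creep '[{"tx":0,"ty":0,"tz":0,"wx":0,"wy":0,"wz":0,"gripper":1},{"tx":0,"ty":0,"tz":0,"wx":0,"wy":0,"wz":0,"gripper":1},{"tx":0,"ty":0,"tz":0,"wx":0,"wy":0,"wz":0,"gripper":1},{"tx":0,"ty":0,"tz":0,"wx":0,"wy":0,"wz":0,"gripper":1},{"tx":0,"ty":0,"tz":0,"wx":0,"wy":0,"wz":0,"gripper":1},{"tx":0,"ty":0,"tz":0,"wx":0,"wy":0,"wz":0,"gripper":1}]'
python3 - <<'E'
from h import *
st()
E
```

```text
time: 2.78
tool_pos: [540.5, 240.7, 168.5]
tcp_rot: [-1.324, 1.571, 1.8]
contact_force: [0.3, -0.3, 0.2]
grip_width: 23.2
t 2.78 pos [540.54 240.75 168.46] F [ 0.25 -0.26  0.2 ] M [0.01 0.1  0.02] w 23.2 q [ 0.29  0.51  1.42  0.    1.21 -2.83]
z dir deg 178.95 x axis [-0.e+00  1.e-04 -1.e+00]
```

```bash
python3 -m creep '[{"tx":0,"ty":0,"tz":0,"wx":0,"wy":0,"wz":0,"gripper":1},{"tx":0,"ty":0,"tz":0,"wx":0,"wy":0,"wz":0,"gripper":1},{"tx":0,"ty":0,"tz":0,"wx":0,"wy":0,"wz":0,"gripper":1},{"tx":0,"ty":0,"tz":0,"wx":0,"wy":0,"wz":0,"gripper":1},{"tx":0,"ty":0,"tz":0,"wx":0,"wy":0,"wz":0,"gripper":1}]'
python3 - <<'E'
from h import *
st()
E
```

```text
time: 3.2
tool_pos: [540.6, 240.7, 168.4]
tcp_rot: [-0.582, 1.571, 2.541]
contact_force: [-0.5, -0.6, 0.3]
grip_width: 11.6
t 3.2 pos [540.55 240.72 168.41] F [-0.54 -0.59  0.31] M [0.09 0.04 0.03] w 11.6 q [ 0.29  0.51  1.42  0.    1.21 -2.83]
z dir deg 178.96 x axis [-0.  0. -1.]
```

```bash
python3 -m creep '[{"tx":-1,"ty":0,"tz":0,"wx":0,"wy":0,"wz":0,"gripper":1},{"tx":-2.5,"ty":0,"tz":0,"wx":0,"wy":0,"wz":0,"gripper":1},{"tx":-4,"ty":0,"tz":0,"wx":0,"wy":0,"wz":0,"gripper":1},{"tx":-5.3,"ty":0,"tz":0,"wx":0,"wy":0,"wz":0,"gripper":1},{"tx":-6,"ty":0,"tz":0,"wx":0,"wy":0,"wz":0,"gripper":1},{"tx":-6,"ty":0,"tz":0,"wx":0,"wy":0,"wz":0,"gripper":1}]'
python3 - <<'E'
from h import *
st(); snap('wrist','w2')
E
```

```text
time: 3.7
tool_pos: [541.2, 241.0, 230.5]
tcp_rot: [-2.824, 1.568, 0.299]
contact_force: [0.2, -0.4, -3.7]
grip_width: 11.9
t 3.7 pos [541.21 240.95 230.45] F [ 0.22 -0.4  -3.73] M [0.03 0.06 0.02] w 11.9 q [ 0.29  0.46  1.33  0.    1.35 -2.83]
z dir deg 178.96 x axis [ 0.0031  0.001  -1.    ]
```

View pics/w2.png

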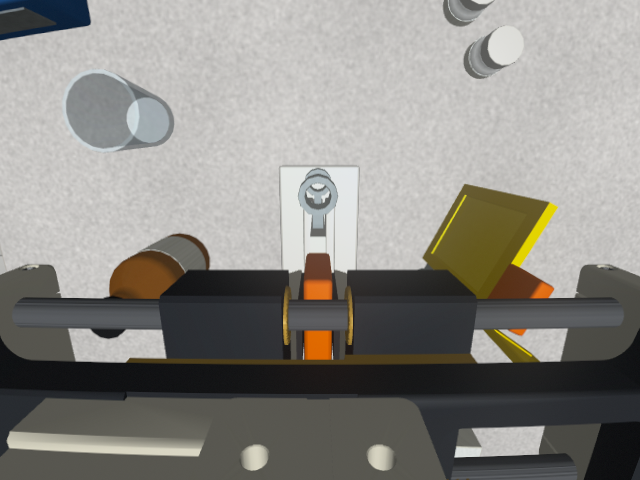

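```bash
python3 - <<'E'
from h import *
t=pickle.load(open('pics/top0.pkl','rb'));w=pickle.load(open('pics/w2.pkl','rb'));s=pickle.load(open('pics/scene0.pkl','rb'))
print('beaker base',ray(t,303,153,0).round(),'rim',ray(t,300,142,90).round(),ray(s,268,350,90).round(),ray(s,268,377,0).round())
print('decoy shaker corners',[ray(t,*p,60).round() for p in [(343,128),(428,122)]])
print('kn up',ray(w,317.5,195,204).round(1),K(w),plan((625,-61,229),147.2))
E
```

```text
beaker base [728. 128.   0.] rim [726. 131.  90.] [736. 143.  90.] [732. 132.   0.]
decoy shaker corners [array([766.,  33.,  60.]), array([ 776., -163.,   60.])]
kn up [540.5 194.7 204. ] 333.0036154399771 (array([ 1.1000e-02,  3.0022e+01, -8.9760e+00]), array([ 0.5543, -0.0011,  0.0007]))
```

```bash
python3 -m creep '[{"tx":0,"ty":2,"tz":-0.6,"wx":0.07,"wy":0,"wz":0,"gripper":1},{"tx":0,"ty":5.5,"tz":-1.6,"wx":0.16,"wy":0,"wz":0,"gripper":1},{"tx":0,"ty":9.5,"tz":-2.8,"wx":0.26,"wy":0,"wz":0,"gripper":1},{"tx":0,"ty":13.5,"tz":-4,"wx":0.36,"wy":0,"wz":0,"gripper":1},{"tx":0,"ty":17.5,"tz":-5.2,"wx":0.45,"wy":0,"wz":0,"gripper":1},{"tx":0,"ty":21.5,"tz":-6.4,"wx":0.53,"wy":0,"wz":0,"gripper":1},{"tx":0,"ty":25,"tz":-7.5,"wx":0.555,"wy":0,"wz":0,"gripper":1},{"tx":0,"ty":27.5,"tz":-8.2,"wx":0.555,"wy":0,"wz":0,"gripper":1}]'
python3 -m creep '[{"tx":0,"ty":0.9,"tz":-1.9,"wx":0,"wy":0,"wz":0,"gripper":1},{"tx":0,"ty":1.6,"tz":-2.3,"wx":0,"wy":0,"wz":0,"gripper":1},{"tx":0,"ty":1.6,"tz":-2.3,"wx":0,"wy":0,"wz":0,"gripper":1},{"tx":0,"ty":1.6,"tz":-2.3,"wx":0,"wy":0,"wz":0,"gripper":1}]'
python3 - <<'E'
from h import *
st(); print(plan((625,-61,229),147.2)); snap('wrist','w3'); snap('scene','s3')
E
```

```text
time: 4.42
tool_pos: [617.5, -39.3, 227.0]
tcp_rot: [0.831, 1.569, -2.888]
contact_force: [1.5, 0.6, -2.7]
grip_width: 12.2
time: 4.75
tool_pos: [627.4, -61.1, 227.5]
tcp_rot: [0.074, 1.568, 2.642]
contact_force: [0.1, -0.5, -2.6]
grip_width: 11.8
t 4.75 pos [627.42 -61.06 227.49] F [ 0.14 -0.53 -2.61] M [0.11 0.09 0.05] w 11.8 q [-0.22  0.54  1.2   0.    1.4  -2.79]
z dir deg 147.14 x axis [-0.0021  0.0011 -1.    ]
(array([-0.15 ,  0.126,  0.207]), array([-0.0011,  0.0024, -0.0002]))
```

View pics/w3.png

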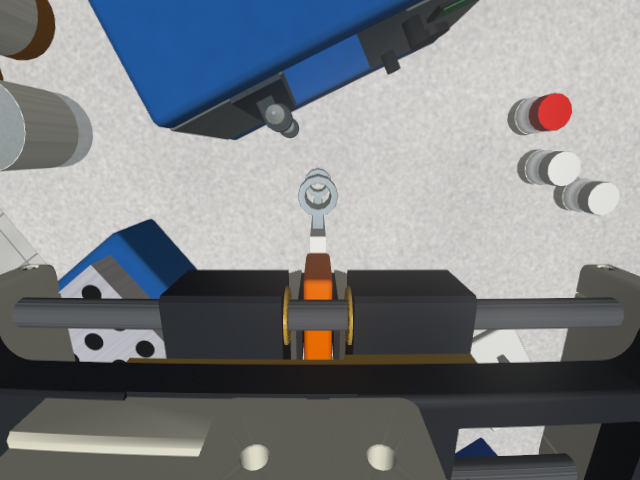

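View pics/s3.png

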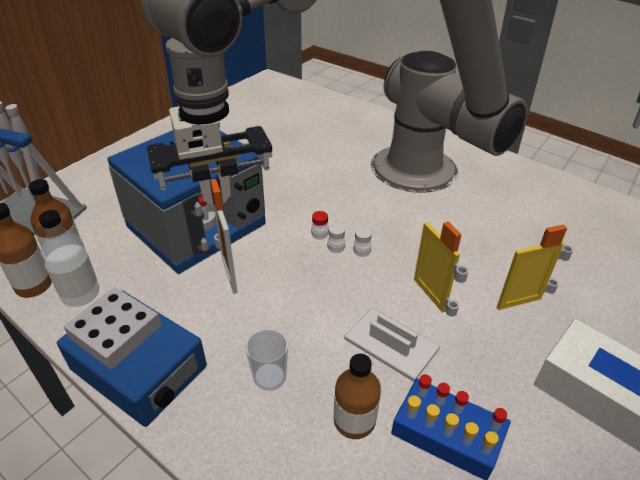

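```bash
python3 - <<'E'
from h import *
c=pickle.load(open('pics/w3.pkl','rb'));
cv2.imwrite('pics/crop6.png',cv2.resize(c['frame'][85:215,245:345,::-1],None,fx=6,fy=6,interpolation=cv2.INTER_CUBIC)[:600*2])
E
```

```text
(no output)
```

View pics/crop6.png

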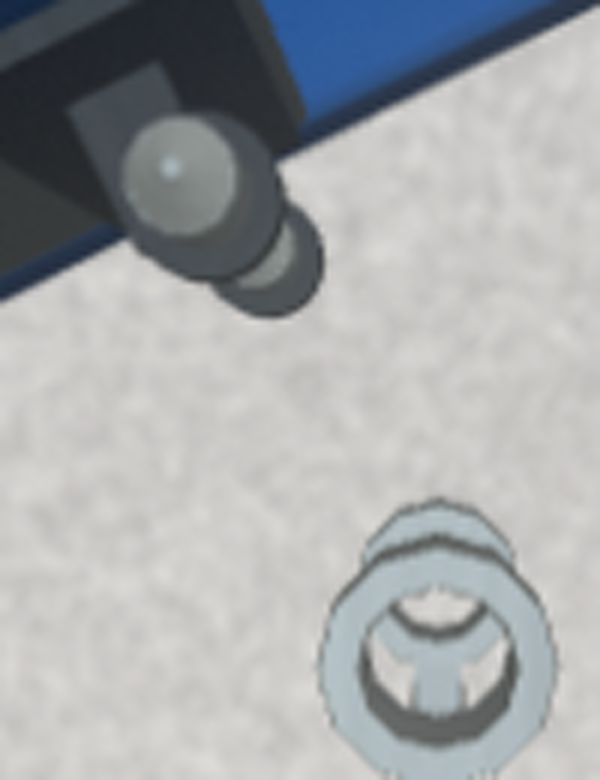

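```bash
python3 - <<'E'
from h import *
c=pickle.load(open('pics/w3.pkl','rb'))
f=lambda u,v,h: ray(c,245+u/6,85+v/6,h).round(1)
print(f(170,165,166),f(180,175,158),f(212,208,138),f(273,268,48),'kn',f(439,660,201)); print(c['xyz'],get_obs()['tool_pos'])
P=cloud(c); m=(abs(P[...,2]-190)<4); hsv=cv2.cvtColor(c['frame'],cv2.COLOR_RGB2HSV); m&=(hsv[...,0]>100)&(hsv[...,0]<125)&(hsv[...,1]>150)
# front edge of top: corners by eye
print('corner top far', ray(c,162,125,190).round(1), 'front edge pt', ray(c,400,10,190).round(1))
E
```

```text
[ 600.3 -154.8  166. ] [ 600.3 -154.7  158. ] [ 600.  -152.7  138. ] [ 600.2 -151.9   48. ] kn [602.6 -99.9 201. ]
[ 591.10893329 -119.03395995  385.88781564] [627.62823003 -60.06215445 228.18146799]
corner top far [ 655.8 -180.1  190. ] front edge pt [ 514.  -157.6  190. ]
```

```bash
python3 - <<'E'
from h import *
st(); print(plan((625.2,-114.4,228),147.2))
E
```

```text
t 4.85 pos [627.63 -60.06 228.18] F [-0.53 -0.14 -2.97] M [ 0.07  0.08 -0.01] w 11.8 q [-0.22  0.54  1.2   0.    1.4  -2.79]
z dir deg 147.24 x axis [-9.e-04  9.e-04 -1.e+00]
(array([ 0.014,  4.701, -2.736]), array([0.0006, 0.0012, 0.0002]))
```

```bash
python3 -m creep '[{"tx":0,"ty":1,"tz":-0.55,"wx":0,"wy":0,"wz":0,"gripper":1},{"tx":0,"ty":2.2,"tz":-1.25,"wx":0,"wy":0,"wz":0,"gripper":1},{"tx":0,"ty":3.3,"tz":-1.9,"wx":0,"wy":0,"wz":0,"gripper":1},{"tx":0,"ty":4.2,"tz":-2.4,"wx":0,"wy":0,"wz":0,"gripper":1},{"tx":0,"ty":4.7,"tz":-2.74,"wx":0,"wy":0,"wz":0,"gripper":1},{"tx":0,"ty":4.7,"tz":-2.74,"wx":0,"wy":0,"wz":0,"gripper":1},{"tx":0,"ty":4.7,"tz":-2.74,"wx":0,"wy":0,"wz":0,"gripper":1}]'
python3 - <<'E'
from h import *
st(); c=snap('wrist','w4'); 
cv2.imwrite('pics/crop7.png',cv2.resize(c['frame'][140:260,260:380,::-1],None,fx=5,fy=5,interpolation=cv2.INTER_CUBIC)); snap('scene','s4')
E
```

```text
time: 5.43
tool_pos: [625.6, -116.5, 228.4]
tcp_rot: [-0.971, 1.57, 1.596]
contact_force: [-0.3, 0.3, -2.0]
grip_width: 11.7
t 5.43 pos [ 625.63 -116.55  228.37] F [-0.28  0.33 -2.  ] M [0.04 0.08 0.03] w 11.7 q [-0.3   0.55  1.18  0.    1.41 -2.87]
z dir deg 147.09 x axis [-0.e+00  4.e-04 -1.e+00]
```

View pics/crop7.png

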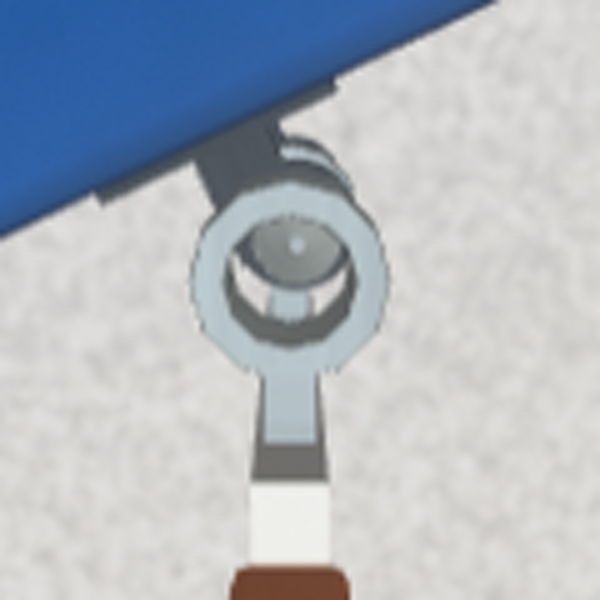

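```bash
python3 - <<'E'
from h import *
c=pickle.load(open('pics/w4.pkl','rb')); f=lambda u,v,h: ray(c,260+u/5,140+v/5,h).round(2)
print('tip',f(297,244,166),'kn in',f(290,281,202),'kn out',f(289.5,283,202), 'bottom inner', f(290,344-130/2*180/202,180))
st(); print(Ro.from_euler('xyz',get_obs()['tcp_rot']).as_matrix().round(3))
E
```

```text
tip [ 600.2  -154.66  166.  ] kn in [ 601.23 -154.86  202.  ] kn out [ 601.4  -154.71  202.  ] bottom inner [ 603.03 -152.01  180.  ]
t 5.53 pos [ 625.7 -115.7  228.4] F [-0.6   0.37 -2.58] M [ 0.11  0.13 -0.  ] w 12.1 q [-0.3   0.55  1.18  0.    1.41 -2.87]
z dir deg 147.16 x axis [-0.e+00  4.e-04 -1.e+00]
[[-0.    -0.542 -0.84 ]
 [ 0.    -0.84   0.542]
 [-1.    -0.     0.   ]]
```

```bash
python3 -m creep '[{"tx":0,"ty":0.03,"tz":0.07,"wx":0,"wy":0,"wz":0,"gripper":1},{"tx":0.4,"ty":0.03,"tz":0.07,"wx":0,"wy":0,"wz":0,"gripper":1},{"tx":0.8,"ty":0.03,"tz":0.07,"wx":0,"wy":0,"wz":0,"gripper":1},{"tx":1.1,"ty":0.03,"tz":0.07,"wx":0,"wy":0,"wz":0,"gripper":1},{"tx":1.3,"ty":0.03,"tz":0.07,"wx":0,"wy":0,"wz":0,"gripper":1},{"tx":1.4,"ty":0.03,"tz":0.07,"wx":0,"wy":0,"wz":0,"gripper":1},{"tx":1.4,"ty":0.03,"tz":0.07,"wx":0,"wy":0,"wz":0,"gripper":1}]'
python3 - <<'E'
from h import *
st(); c=snap('wrist','w5'); 
cv2.imwrite('pics/crop8.png',cv2.resize(c['frame'][140:260,260:380,::-1],None,fx=5,fy=5,interpolation=cv2.INTER_CUBIC))
E
```

```text
time: 6.12
tool_pos: [624.8, -115.8, 214.0]
tcp_rot: [0.128, 1.57, 2.696]
contact_force: [0.2, -0.0, -3.1]
grip_width: 12.0
t 6.12 pos [ 624.83 -115.77  214.03] F [ 0.25 -0.04 -3.08] M [ 0.02  0.07 -0.  ] w 12.0 q [-0.3   0.56  1.21  0.    1.37 -2.87]
z dir deg 147.16 x axis [-6.e-04  3.e-04 -1.e+00]
```

View pics/crop8.png

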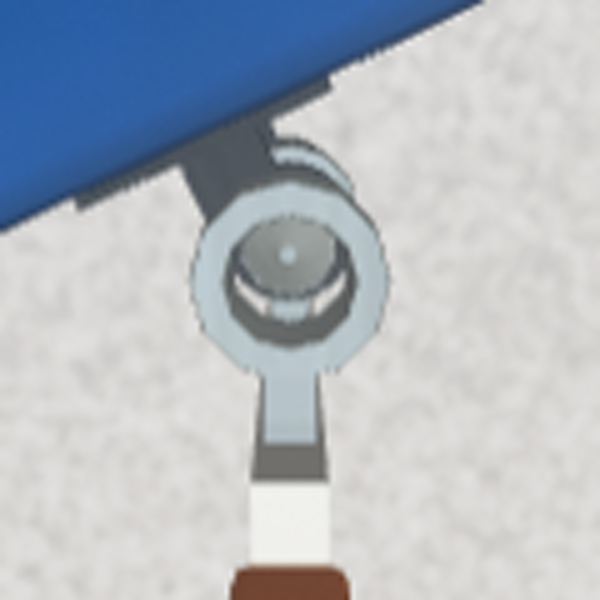

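```bash
python3 - <<'E'
from h import *
c=pickle.load(open('pics/w5.pkl','rb')); f=lambda u,v,h: ray(c,260+u/5,140+v/5,h).round(2)
print('tip',f(288,254,166),'kn in',f(290,281,187.6))
k=f(290,281,187.6)
for z in (187.6,165.6):
    q=[proj(c,(k[0]+7.3*np.cos(a),k[1]+7.3*np.sin(a),z)) for a in np.arange(0,6.28,1.57/4)]
    print(z,((np.mean(q,0)-[260,140])*5).round(), ((np.min(q,0)-[260,140])*5).round(),((np.max(q,0)-[260,140])*5).round())
E
```

```text
tip [ 600.3  -154.76  166.  ] kn in [ 600.48 -154.1   187.6 ]
187.6 [290. 281.] [225. 216.] [355. 345.]
165.6 [290. 259.] [232. 200.] [348. 317.]
```

```bash
python3 -m creep '[{"tx":0,"ty":0.05,"tz":0.02,"wx":0,"wy":0,"wz":0,"gripper":1},{"tx":0.2,"ty":0.05,"tz":0.02,"wx":0,"wy":0,"wz":0,"gripper":1},{"tx":0.4,"ty":0.05,"tz":0.02,"wx":0,"wy":0,"wz":0,"gripper":1},{"tx":0.5,"ty":0.05,"tz":0.02,"wx":0,"wy":0,"wz":0,"gripper":1}]'; python3 -c "from h import *;st()"
python3 -m creep '[{"tx":0.2,"ty":0,"tz":0,"wx":0,"wy":0,"wz":0,"gripper":1},{"tx":0.3,"ty":0,"tz":0,"wx":0,"wy":0,"wz":0,"gripper":1},{"tx":0.3,"ty":0,"tz":0,"wx":0,"wy":0,"wz":0,"gripper":1}]'; python3 -c "from h import *;st()"
```

```text
time: 6.5
tool_pos: [624.4, -116.1, 209.1]
tcp_rot: [0.022, 1.57, 2.59]
contact_force: [0.2, -0.4, -2.7]
grip_width: 12.1
t 6.5 pos [ 624.38 -116.12  209.13] F [ 0.23 -0.37 -2.69] M [0.07 0.11 0.06] w 12.1 q [-0.3   0.56  1.22  0.    1.36 -2.87]
z dir deg 147.15 x axis [-3.e-04  2.e-04 -1.e+00]
time: 6.75
tool_pos: [624.4, -116.1, 206.0]
tcp_rot: [0.208, 1.57, 2.776]
contact_force: [0.3, -0.5, -2.9]
grip_width: 11.7
t 6.75 pos [ 624.35 -116.12  206.05] F [ 0.33 -0.54 -2.85] M [0.07 0.09 0.07] w 11.7 q [-0.3   0.56  1.23  0.    1.35 -2.87]
z dir deg 147.16 x axis [-6.e-04  2.e-04 -1.e+00]
```

```bash
python3 -c "from h import *;st()"; python3 -m creep '[{"tx":0.15,"ty":0,"tz":0,"wx":0,"wy":0,"wz":0,"gripper":1},{"tx":0.3,"ty":0,"tz":0,"wx":0,"wy":0,"wz":0,"gripper":1},{"tx":0.4,"ty":0,"tz":0,"wx":0,"wy":0,"wz":0,"gripper":1}]'; python3 -c "from h import *;st()"
```

```text
t 6.75 pos [ 624.35 -116.12  206.05] F [ 0.33 -0.54 -2.85] M [0.07 0.09 0.07] w 11.7 q [-0.3   0.56  1.23  0.    1.35 -2.87]
z dir deg 147.16 x axis [-6.e-04  2.e-04 -1.e+00]
time: 7.0
tool_pos: [624.5, -116.1, 202.2]
tcp_rot: [-0.639, 1.571, 1.929]
contact_force: [-0.5, -0.9, -2.4]
grip_width: 11.5
t 7.0 pos [ 624.51 -116.13  202.24] F [-0.52 -0.93 -2.43] M [ 0.07  0.1  -0.03] w 11.5 q [-0.3   0.56  1.23  0.    1.35 -2.87]
z dir deg 147.16 x axis [-0.e+00  1.e-04 -1.e+00]
```

```bash
python3 -m creep '[{"tx":0.15,"ty":0,"tz":0,"wx":0,"wy":0,"wz":0,"gripper":1},{"tx":0.3,"ty":0,"tz":0,"wx":0,"wy":0,"wz":0,"gripper":1},{"tx":0.4,"ty":0,"tz":0,"wx":0,"wy":0,"wz":0,"gripper":1}]'; python3 -c "
from h import *
st(); c=snap('wrist','w6'); 
cv2.imwrite('pics/crop9.png',cv2.resize(c['frame'][140:260,260:380,::-1],None,fx=5,fy=5,interpolation=cv2.INTER_CUBIC))"
```

```text
time: 7.25
tool_pos: [624.5, -116.1, 198.2]
tcp_rot: [-0.245, 1.571, 2.324]
contact_force: [-1.1, 0.5, -2.5]
grip_width: 11.6
t 7.25 pos [ 624.46 -116.11  198.21] F [-1.06  0.51 -2.46] M [ 0.05  0.12 -0.02] w 11.6 q [-0.3   0.57  1.24  0.    1.34 -2.87]
z dir deg 147.16 x axis [-2.e-04  2.e-04 -1.e+00]
```

View pics/crop9.png

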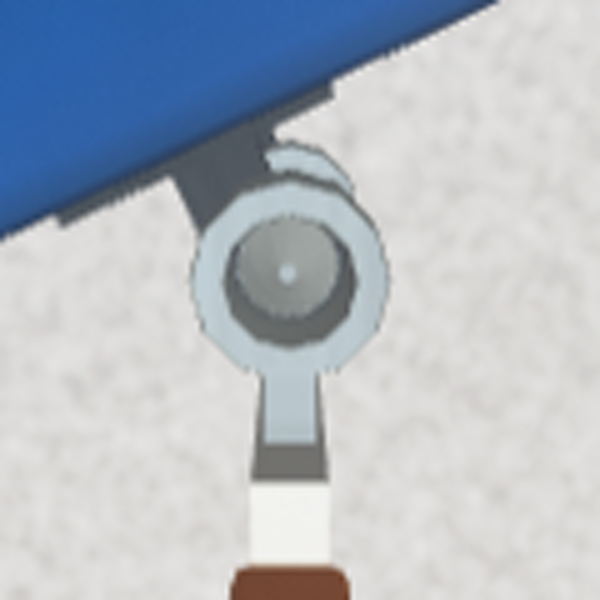

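```bash
python3 -m creep '[{"tx":0.15,"ty":0,"tz":0,"wx":0,"wy":0,"wz":0,"gripper":1},{"tx":0.3,"ty":0,"tz":0,"wx":0,"wy":0,"wz":0,"gripper":1},{"tx":0.4,"ty":0,"tz":0,"wx":0,"wy":0,"wz":0,"gripper":1}]'; python3 -m creep '[{"tx":0.15,"ty":0,"tz":0,"wx":0,"wy":0,"wz":0,"gripper":1},{"tx":0.3,"ty":0,"tz":0,"wx":0,"wy":0,"wz":0,"gripper":1},{"tx":0.4,"ty":0,"tz":0,"wx":0,"wy":0,"wz":0,"gripper":1}]'; python3 -c "from h import *;st()"
```

```text
time: 7.55
tool_pos: [624.5, -116.1, 194.2]
tcp_rot: [-0.685, 1.571, 1.883]
contact_force: [-0.6, -0.9, -3.3]
grip_width: 11.9
time: 7.8
tool_pos: [624.5, -116.1, 190.2]
tcp_rot: [-0.035, 1.571, 2.533]
contact_force: [0.4, -0.1, -1.9]
grip_width: 11.6
t 7.8 pos [ 624.46 -116.14  190.2 ] F [ 0.37 -0.12 -1.95] M [0.03 0.05 0.  ] w 11.6 q [-0.3   0.57  1.25  0.    1.32 -2.87]
z dir deg 147.16 x axis [-2.e-04  1.e-04 -1.e+00]
```

```bash
python3 -m creep '[{"tx":0.05,"ty":0,"tz":0,"wx":0,"wy":0,"wz":0,"gripper":1},{"tx":0.1,"ty":0,"tz":0,"wx":0,"wy":0,"wz":0,"gripper":1},{"tx":0.15,"ty":0,"tz":0,"wx":0,"wy":0,"wz":0,"gripper":1},{"tx":0.15,"ty":0,"tz":0,"wx":0,"wy":0,"wz":0,"gripper":1}]'; python3 -c "from h import *;st()"
```

```text
time: 8.13
tool_pos: [624.5, -116.2, 188.9]
tcp_rot: [-0.71, 1.571, 1.858]
contact_force: [0.7, -0.2, -2.6]
grip_width: 11.7
t 8.13 pos [ 624.49 -116.17  188.88] F [ 0.65 -0.22 -2.63] M [ 0.04  0.14 -0.03] w 11.7 q [-0.3   0.57  1.25  0.    1.32 -2.87]
z dir deg 147.15 x axis [-0.e+00  1.e-04 -1.e+00]
```

```bash
python3 -m creep '[{"tx":0.05,"ty":0,"tz":0,"wx":0,"wy":0,"wz":0,"gripper":1},{"tx":0.1,"ty":0,"tz":0,"wx":0,"wy":0,"wz":0,"gripper":1},{"tx":0.1,"ty":0,"tz":0,"wx":0,"wy":0,"wz":0,"gripper":1}]'; python3 -m creep '[{"tx":0.05,"ty":0,"tz":0,"wx":0,"wy":0,"wz":0,"gripper":1},{"tx":0.05,"ty":0,"tz":0,"wx":0,"wy":0,"wz":0,"gripper":1}]'; python3 -m creep '[{"tx":0.05,"ty":0,"tz":0,"wx":0,"wy":0,"wz":0,"gripper":1},{"tx":0.05,"ty":0,"tz":0,"wx":0,"wy":0,"wz":0,"gripper":1}]'
```

```text
time: 8.38
tool_pos: [624.5, -116.2, 187.9]
tcp_rot: [-0.542, 1.571, 2.027]
contact_force: [-0.3, 0.9, -2.8]
grip_width: 11.8
time: 8.55
tool_pos: [624.5, -116.1, 187.4]
tcp_rot: [-0.408, 1.571, 2.16]
contact_force: [-0.2, 0.0, -3.1]
grip_width: 11.7
time: 8.72
tool_pos: [624.5, -116.2, 186.9]
tcp_rot: [-0.373, 1.571, 2.195]
contact_force: [-0.1, 0.9, -2.8]
grip_width: 12.1
```

```bash
python3 -m creep '[{"tx":0.05,"ty":0,"tz":0,"wx":0,"wy":0,"wz":0,"gripper":1},{"tx":0.05,"ty":0,"tz":0,"wx":0,"wy":0,"wz":0,"gripper":1}]'; python3 -m creep '[{"tx":0.03,"ty":0,"tz":0,"wx":0,"wy":0,"wz":0,"gripper":1},{"tx":0.03,"ty":0,"tz":0,"wx":0,"wy":0,"wz":0,"gripper":1}]';python3 -c "from h import *;st()"
```

```text
time: 8.88
tool_pos: [624.6, -116.2, 186.5]
tcp_rot: [-2.618, 1.571, -0.049]
contact_force: [1.3, -0.4, -2.8]
grip_width: 11.9
time: 9.05
tool_pos: [624.6, -116.1, 186.5]
tcp_rot: [-2.608, 1.57, -0.04]
contact_force: [-0.4, -0.3, 0.2]
grip_width: 11.8
t 9.05 pos [ 624.63 -116.12  186.49] F [-0.37 -0.31  0.24] M [0.14 0.17 0.01] w 11.8 q [-0.3   0.58  1.26  0.    1.31 -2.87]
z dir deg 147.16 x axis [ 5.e-04 -0.e+00 -1.e+00]
```

```bash
python3 -m creep '[{"tx":0,"ty":0,"tz":0,"wx":0,"wy":0,"wz":0,"gripper":1},{"tx":0,"ty":0,"tz":0,"wx":0,"wy":0,"wz":0,"gripper":0.6},{"tx":0,"ty":0,"tz":0,"wx":0,"wy":0,"wz":0,"gripper":0.3},{"tx":0,"ty":0,"tz":0,"wx":0,"wy":0,"wz":0,"gripper":0.3},{"tx":0,"ty":0,"tz":0,"wx":0,"wy":0,"wz":0,"gripper":0.3},{"tx":0,"ty":0,"tz":0,"wx":0,"wy":0,"wz":0,"gripper":0.3}]';python3 -c "from h import *
st(); snap('wrist','w7'); snap('scene','s7')"
```

```text
time: 9.55
tool_pos: [624.6, -116.2, 186.2]
tcp_rot: [-2.601, 1.571, -0.033]
contact_force: [-0.1, -0.5, -0.5]
grip_width: 31.9
t 9.55 pos [ 624.58 -116.19  186.23] F [-0.13 -0.5  -0.45] M [ 0.11  0.11 -0.01] w 31.9 q [-0.3   0.58  1.26  0.    1.31 -2.87]
z dir deg 147.16 x axis [ 3.e-04 -0.e+00 -1.e+00]
```

View pics/w7.png

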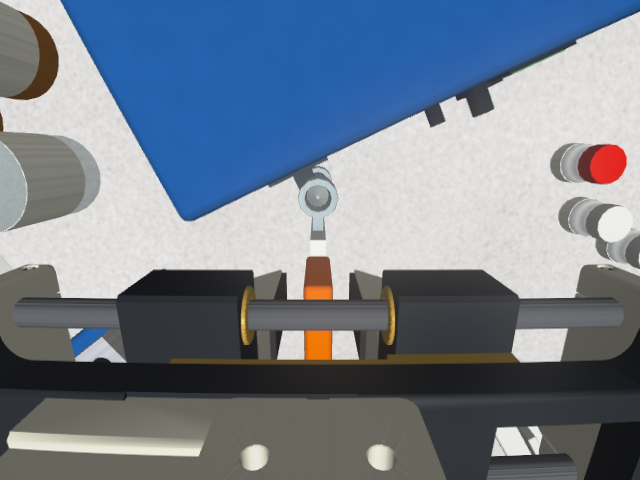

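View pics/s7.png

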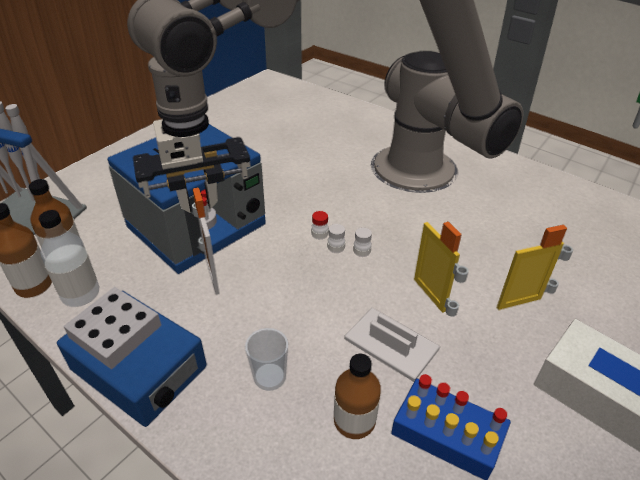

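```bash
python3 -m creep '[{"tx":-1.5,"ty":0,"tz":0,"wx":0,"wy":0,"wz":0,"gripper":0.3},{"tx":-4,"ty":0,"tz":0,"wx":0,"wy":0,"wz":0,"gripper":0.3},{"tx":-6,"ty":0,"tz":0,"wx":0,"wy":0,"wz":0,"gripper":0.3},{"tx":-6,"ty":0,"tz":0,"wx":0.6,"wy":0,"wz":0,"gripper":0.3},{"tx":-6,"ty":0,"tz":0,"wx":0.6,"wy":0,"wz":0,"gripper":0.3},{"tx":-6,"ty":0,"tz":0,"wx":0.6,"wy":0,"wz":0,"gripper":0.3},{"tx":-6,"ty":0,"tz":0,"wx":0.6,"wy":0,"wz":0,"gripper":0.3},{"tx":-6,"ty":0,"tz":0,"wx":0.6,"wy":0,"wz":0,"gripper":0.3}]'
python3 -m creep '[{"tx":0,"ty":0,"tz":0,"wx":1.0,"wy":0,"wz":0,"gripper":0.3},{"tx":0,"ty":0,"tz":0,"wx":1.0,"wy":0,"wz":0,"gripper":0.3},{"tx":0,"ty":0,"tz":0,"wx":1.0,"wy":0,"wz":0,"gripper":0.3},{"tx":0,"ty":0,"tz":0,"wx":1.0,"wy":0,"wz":0,"gripper":0.3},{"tx":0,"ty":0,"tz":0,"wx":1.0,"wy":0,"wz":0,"gripper":0.3},{"tx":0,"ty":0,"tz":0,"wx":1.0,"wy":0,"wz":0,"gripper":0.3},{"tx":0,"ty":0,"tz":0,"wx":1.0,"wy":0,"wz":0,"gripper":0.3},{"tx":0,"ty":0,"tz":0,"wx":1.0,"wy":0,"wz":0,"gripper":0.3}]'
python3 -m creep '[{"tx":0,"ty":0,"tz":0,"wx":1.0,"wy":0,"wz":0,"gripper":0.3},{"tx":0,"ty":0,"tz":0,"wx":1.0,"wy":0,"wz":0,"gripper":0.3},{"tx":0,"ty":0,"tz":0,"wx":1.0,"wy":0,"wz":0,"gripper":0.3},{"tx":0,"ty":0,"tz":0,"wx":1.0,"wy":0,"wz":0,"gripper":0.3},{"tx":0,"ty":0,"tz":0,"wx":1.0,"wy":0,"wz":0,"gripper":0.3},{"tx":0,"ty":0,"tz":0,"wx":1.0,"wy":0,"wz":0,"gripper":0.3},{"tx":0,"ty":0,"tz":0,"wx":1.0,"wy":0,"wz":0,"gripper":0.3},{"tx":0,"ty":0,"tz":0,"wx":1.0,"wy":0,"wz":0,"gripper":0.3}]'
python3 -c "from h import *
st(); print(plan((624.5,-116.1,200),-32.8)); snap('scene','s8')"
```

```text
time: 10.32
tool_pos: [624.5, -116.2, 246.2]
tcp_rot: [-1.59, 1.571, 0.372]
contact_force: [-0.2, 0.2, 0.6]
grip_width: 32.2
time: 10.98
tool_pos: [624.5, -116.2, 246.1]
tcp_rot: [-0.126, 1.571, 0.837]
contact_force: [0.4, -0.0, 0.3]
grip_width: 32.2
time: 11.65
tool_pos: [624.5, -116.1, 246.2]
tcp_rot: [1.016, 1.571, 0.978]
contact_force: [-0.1, 0.2, 0.0]
grip_width: 32.1
t 11.65 pos [ 624.5  -116.15  246.16] F [-0.13  0.23  0.04] M [-0.05  0.05 -0.03] w 32.1 q [-0.3   0.54  1.16  0.    1.45 -0.27]
z dir deg -2.17 x axis [ 1.e-04  1.e-04 -1.e+00]
(array([ 4.616e+00,  5.000e-03, -1.000e-03]), array([ 5.346e-01,  0.000e+00, -1.000e-04]))
```

View pics/s8.png

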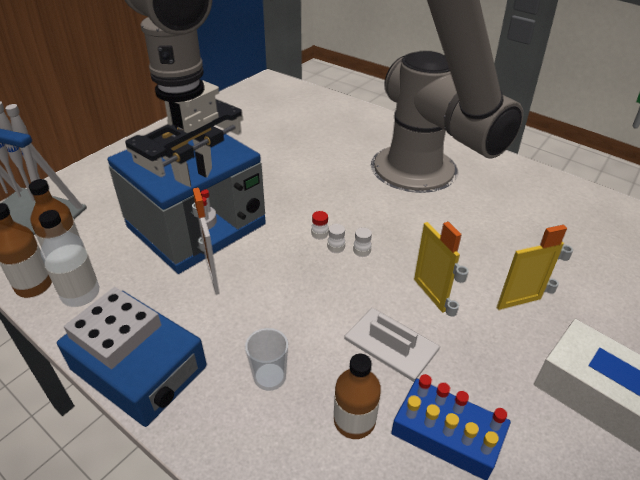

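```bash
python3 -m creep '[{"tx":0,"ty":0,"tz":0,"wx":0.535,"wy":0,"wz":0,"gripper":0.3},{"tx":0,"ty":0,"tz":0,"wx":0.535,"wy":0,"wz":0,"gripper":0.3},{"tx":0,"ty":0,"tz":0,"wx":0.535,"wy":0,"wz":0,"gripper":0.3},{"tx":0,"ty":0,"tz":0,"wx":0.535,"wy":0,"wz":0,"gripper":0.3},{"tx":0.2,"ty":0,"tz":0,"wx":0.535,"wy":0,"wz":0,"gripper":0.3},{"tx":1.5,"ty":0,"tz":0,"wx":0.535,"wy":0,"wz":0,"gripper":0.3},{"tx":3,"ty":0,"tz":0,"wx":0.535,"wy":0,"wz":0,"gripper":0.3},{"tx":4.6,"ty":0,"tz":0,"wx":0.535,"wy":0,"wz":0,"gripper":0.3}]'
python3 -c "
from h import *
st(); snap('wrist','w9')
H=np.array([600.0,-154.9])
# arc waypoints in current tool frame
o=get_obs();R0=Ro.from_euler('xyz',o['tcp_rot']).as_matrix(); r=o['tool_pos'][:2]-H; print('r',np.hypot(*r),np.degrees(np.arctan2(r[1],r[0])))
for d in range(7,57,7):
    a=np.radians(-d)  # guess direction checked below
    for s in (1,):
        c,sn=np.cos(-a*s),np.sin(-a*s); q=H+np.array([c*r[0]-sn*r[1],sn*r[0]+c*r[1]])
        print(d,(R0.T@np.array([*(q-o['tool_pos'][:2]),0])/10).round(2),'wx',-round(np.radians(d),3))
"
```

```text
time: 12.37
tool_pos: [624.8, -116.2, 200.1]
tcp_rot: [0.306, 1.569, -0.258]
contact_force: [-0.7, 0.8, -0.3]
grip_width: 32.4
t 12.37 pos [ 624.75 -116.23  200.15] F [-0.68  0.75 -0.29] M [-0.07  0.11  0.01] w 32.4 q [-0.3   0.57  1.24  0.    1.34  0.26]
z dir deg -32.28 x axis [ 1.4e-03 -4.0e-04 -1.0e+00]
r 45.45872752456533 59.42351772702701
7 [ 0.   -0.05 -0.55] wx -0.122
14 [ 0.01 -0.17 -1.1 ] wx -0.244
21 [ 0.01 -0.35 -1.62] wx -0.367
28 [ 0.01 -0.6  -2.12] wx -0.489
35 [ 0.01 -0.9  -2.58] wx -0.611
42 [ 0.02 -1.26 -3.01] wx -0.733
49 [ 0.02 -1.67 -3.38] wx -0.855
56 [ 0.02 -2.12 -3.71] wx -0.977
```

View pics/w9.png

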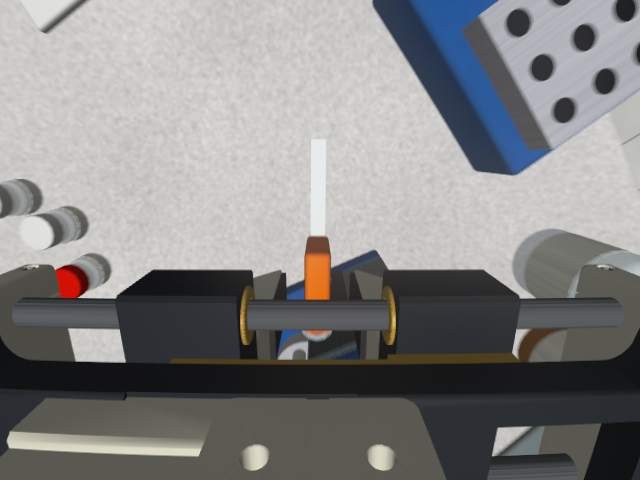

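```bash
for i in 1; do python3 -m creep '[{"tx":0,"ty":-0.01,"tz":-0.28,"wx":-0.061,"wy":0,"wz":0,"gripper":0.3},{"tx":0,"ty":-0.05,"tz":-0.55,"wx":-0.122,"wy":0,"wz":0,"gripper":0.3},{"tx":0,"ty":-0.1,"tz":-0.83,"wx":-0.183,"wy":0,"wz":0,"gripper":0.3},{"tx":0,"ty":-0.17,"tz":-1.1,"wx":-0.244,"wy":0,"wz":0,"gripper":0.3},{"tx":0,"ty":-0.26,"tz":-1.36,"wx":-0.305,"wy":0,"wz":0,"gripper":0.3},{"tx":0,"ty":-0.35,"tz":-1.62,"wx":-0.367,"wy":0,"wz":0,"gripper":0.3},{"tx":0,"ty":-0.47,"tz":-1.87,"wx":-0.428,"wy":0,"wz":0,"gripper":0.3},{"tx":0,"ty":-0.6,"tz":-2.12,"wx":-0.489,"wy":0,"wz":0,"gripper":0.3}]'; done
python3 -c "
from h import *
st(); snap('wrist','w10')
H=np.array([600.0,-154.9]);r=get_obs()['tool_pos'][:2]-H; print('r',np.hypot(*r),np.degrees(np.arctan2(r[1],r[0])))"
```

```text
time: 13.08
tool_pos: [603.5, -109.9, 200.8]
tcp_rot: [-0.165, 1.57, -0.238]
contact_force: [0.0, -0.1, 0.6]
grip_width: 32.0
t 13.08 pos [ 603.54 -109.91  200.79] F [ 0.01 -0.06  0.64] M [-0.1  -0.05  0.02] w 32.0 q [-0.31  0.52  1.31  0.    1.31 -0.23]
z dir deg -4.13 x axis [ 8.e-04 -2.e-04 -1.e+00]
r 45.14854231199693 86.10100839386608
```

View pics/w10.png

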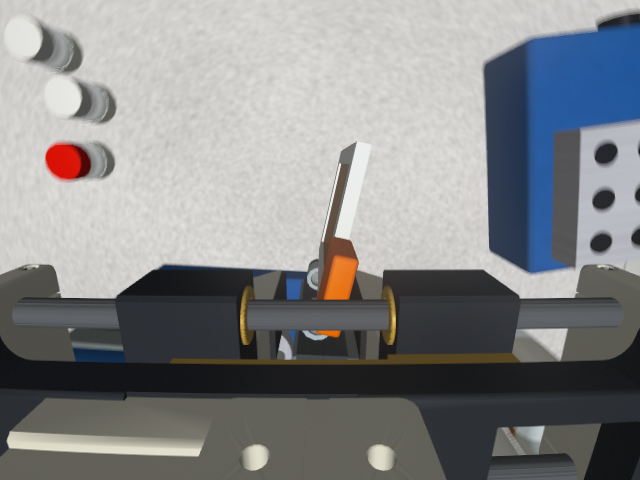

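```bash
python3 -m creep '[{"tx":0,"ty":-0.01,"tz":-0.28,"wx":-0.061,"wy":0,"wz":0,"gripper":0.3},{"tx":0,"ty":-0.05,"tz":-0.55,"wx":-0.122,"wy":0,"wz":0,"gripper":0.3},{"tx":0,"ty":-0.1,"tz":-0.83,"wx":-0.183,"wy":0,"wz":0,"gripper":0.3},{"tx":0,"ty":-0.17,"tz":-1.1,"wx":-0.244,"wy":0,"wz":0,"gripper":0.3},{"tx":0,"ty":-0.26,"tz":-1.36,"wx":-0.305,"wy":0,"wz":0,"gripper":0.3},{"tx":0,"ty":-0.35,"tz":-1.62,"wx":-0.367,"wy":0,"wz":0,"gripper":0.3},{"tx":0,"ty":-0.47,"tz":-1.87,"wx":-0.428,"wy":0,"wz":0,"gripper":0.3},{"tx":0,"ty":-0.6,"tz":-2.12,"wx":-0.489,"wy":0,"wz":0,"gripper":0.3}]'
python3 -c "
from h import *
st()
H=np.array([600.0,-154.9]);r=get_obs()['tool_pos'][:2]-H; print('r',np.hypot(*r),np.degrees(np.arctan2(r[1],r[0])))"
python3 -m creep '[{"tx":0,"ty":-0.01,"tz":-0.28,"wx":-0.061,"wy":0,"wz":0,"gripper":0.3},{"tx":0,"ty":-0.05,"tz":-0.55,"wx":-0.122,"wy":0,"wz":0,"gripper":0.3},{"tx":0,"ty":-0.1,"tz":-0.83,"wx":-0.183,"wy":0,"wz":0,"gripper":0.3},{"tx":0,"ty":-0.17,"tz":-1.1,"wx":-0.244,"wy":0,"wz":0,"gripper":0.3},{"tx":0,"ty":-0.26,"tz":-1.36,"wx":-0.305,"wy":0,"wz":0,"gripper":0.3},{"tx":0,"ty":-0.35,"tz":-1.62,"wx":-0.367,"wy":0,"wz":0,"gripper":0.3},{"tx":0,"ty":-0.47,"tz":-1.87,"wx":-0.428,"wy":0,"wz":0,"gripper":0.3},{"tx":0,"ty":-0.6,"tz":-2.12,"wx":-0.489,"wy":0,"wz":0,"gripper":0.3}]'
python3 -c "
from h import *
st(); snap('wrist','w11')
H=np.array([600.0,-154.9]);r=get_obs()['tool_pos'][:2]-H; print('r',np.hypot(*r),np.degrees(np.arctan2(r[1],r[0])))"
```

```text
time: 13.8
tool_pos: [582.0, -114.1, 200.6]
tcp_rot: [-0.277, 1.57, 0.138]
contact_force: [0.4, 0.5, -0.6]
grip_width: 32.2
t 13.8 pos [ 581.97 -114.14  200.64] F [ 0.37  0.45 -0.59] M [-0.03 -0.06  0.03] w 32.2 q [-0.32  0.49  1.37  0.    1.28 -0.74]
z dir deg 23.78 x axis [ 7.e-04  1.e-04 -1.e+00]
r 44.57272880368677 113.8634024429326
time: 14.47
tool_pos: [564.9, -128.1, 200.6]
tcp_rot: [-0.497, 1.57, 0.407]
contact_force: [-0.3, 0.6, 0.2]
grip_width: 32.2
t 14.47 pos [ 564.9  -128.15  200.59] F [-0.29  0.64  0.25] M [ 0.04 -0.01  0.01] w 32.2 q [-0.36  0.46  1.41  0.    1.27 -1.26]
z dir deg 51.79 x axis [ 5.e-04  2.e-04 -1.e+00]
r 44.08408047491305 143.35868497443366
```

View pics/w11.png

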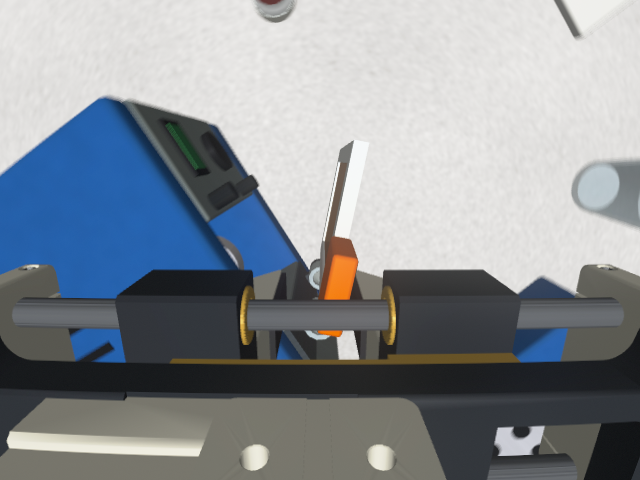

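```bash
python3 -m creep '[{"tx":0,"ty":-0.01,"tz":-0.28,"wx":-0.061,"wy":0,"wz":0,"gripper":0.3},{"tx":0,"ty":-0.05,"tz":-0.55,"wx":-0.122,"wy":0,"wz":0,"gripper":0.3},{"tx":0,"ty":-0.1,"tz":-0.83,"wx":-0.183,"wy":0,"wz":0,"gripper":0.3},{"tx":0,"ty":-0.17,"tz":-1.1,"wx":-0.244,"wy":0,"wz":0,"gripper":0.3},{"tx":0,"ty":-0.26,"tz":-1.36,"wx":-0.305,"wy":0,"wz":0,"gripper":0.3},{"tx":0,"ty":-0.35,"tz":-1.62,"wx":-0.367,"wy":0,"wz":0,"gripper":0.3}]'
python3 -c "
from h import *
st(); snap('wrist','w12')
H=np.array([600.0,-154.9]);r=get_obs()['tool_pos'][:2]-H; print('r',np.hypot(*r),np.degrees(np.arctan2(r[1],r[0])))"
```

```text
time: 15.02
tool_pos: [557.7, -143.1, 200.6]
tcp_rot: [-1.192, 1.57, 0.078]
contact_force: [0.6, 0.5, 0.2]
grip_width: 31.8
t 15.02 pos [ 557.71 -143.08  200.56] F [0.63 0.46 0.21] M [ 0.07 -0.08  0.05] w 31.8 q [-0.38  0.46  1.42  0.    1.26 -1.65]
z dir deg 72.72 x axis [ 6.e-04  1.e-04 -1.e+00]
r 43.89678687294539 165.0628866391623
```

View pics/w12.png

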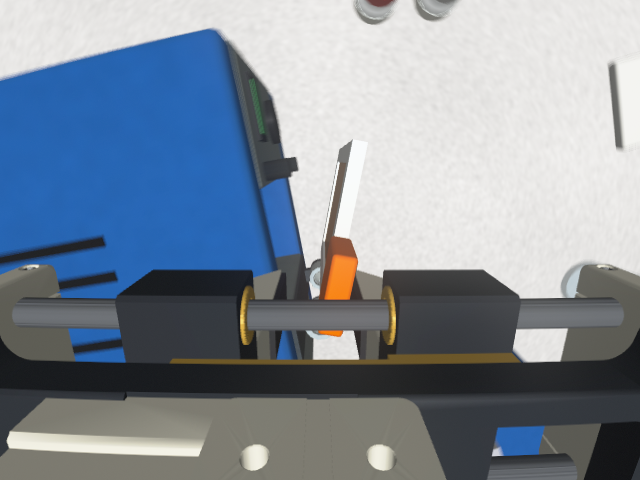

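```bash
python3 -m creep '[{"tx":0,"ty":0,"tz":-0.14,"wx":-0.03,"wy":0,"wz":0,"gripper":0.3},{"tx":0,"ty":-0.01,"tz":-0.28,"wx":-0.061,"wy":0,"wz":0,"gripper":0.3},{"tx":0,"ty":-0.03,"tz":-0.41,"wx":-0.091,"wy":0,"wz":0,"gripper":0.3},{"tx":0,"ty":-0.05,"tz":-0.55,"wx":-0.122,"wy":0,"wz":0,"gripper":0.3},{"tx":0,"ty":-0.07,"tz":-0.69,"wx":-0.153,"wy":0,"wz":0,"gripper":0.3},{"tx":0,"ty":-0.1,"tz":-0.83,"wx":-0.183,"wy":0,"wz":0,"gripper":0.3},{"tx":0,"ty":-0.13,"tz":-0.96,"wx":-0.213,"wy":0,"wz":0,"gripper":0.3},{"tx":0,"ty":-0.17,"tz":-1.1,"wx":-0.244,"wy":0,"wz":0,"gripper":0.3}]'
python3 -c "
from h import *
st(); snap('wrist','w13')
H=np.array([600.0,-154.9]);r=get_obs()['tool_pos'][:2]-H; print('r',np.hypot(*r),np.degrees(np.arctan2(r[1],r[0])))"
```

```text
time: 15.73
tool_pos: [556.1, -153.9, 200.4]
tcp_rot: [-1.139, 1.57, 0.371]
contact_force: [0.8, 0.3, -0.2]
grip_width: 31.9
t 15.73 pos [ 556.06 -153.9   200.45] F [ 0.79  0.29 -0.18] M [ 0.1  -0.1  -0.01] w 31.9 q [-0.4   0.46  1.42  0.    1.27 -1.91]
z dir deg 86.54 x axis [ 5.e-04  2.e-04 -1.e+00]
r 43.96775038897959 179.09127743201242
```

View pics/w13.png

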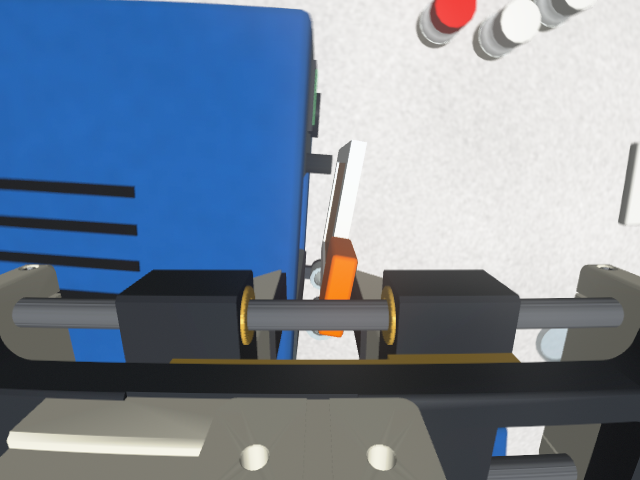

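```bash
python3 -m creep '[{"tx":0,"ty":0,"tz":-0.08,"wx":-0.017,"wy":0,"wz":0,"gripper":0.3},{"tx":0,"ty":0,"tz":-0.16,"wx":-0.035,"wy":0,"wz":0,"gripper":0.3},{"tx":0,"ty":-0.01,"tz":-0.24,"wx":-0.052,"wy":0,"wz":0,"gripper":0.3},{"tx":0,"ty":-0.01,"tz":-0.32,"wx":-0.07,"wy":0,"wz":0,"gripper":0.3},{"tx":0,"ty":-0.02,"tz":-0.4,"wx":-0.087,"wy":0,"wz":0,"gripper":0.3}]'
python3 -c "
from h import *
st(); c=snap('wrist','w14')
cv2.imwrite('pics/crop14.png',cv2.resize(c['frame'][120:280,270:390,::-1],None,fx=4,fy=4,interpolation=cv2.INTER_CUBIC)[:600])"
```

```text
time: 16.2
tool_pos: [556.1, -157.0, 200.2]
tcp_rot: [-0.453, 1.569, 1.147]
contact_force: [2.4, 7.9, 0.5]
grip_width: 32.2
t 16.2 pos [ 556.13 -157.04  200.22] F [2.35 7.86 0.51] M [ 1.26 -0.39 -0.1 ] w 32.2 q [-0.41  0.46  1.42  0.    1.27 -2.01]
z dir deg 91.65 x axis [ 9.0e-04  2.1e-03 -1.0e+00]
```

View pics/crop14.png

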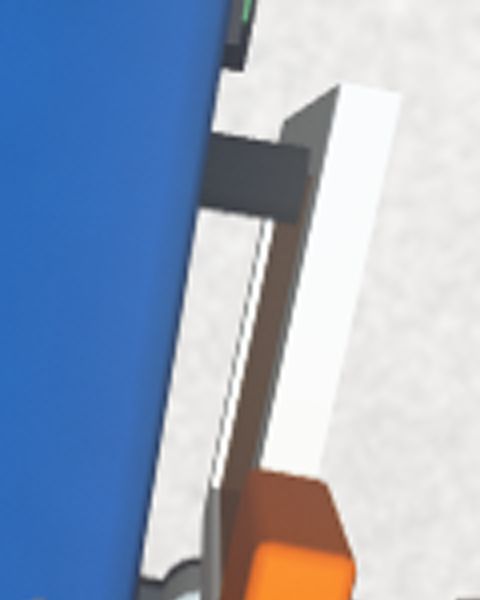

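```bash
python3 -m creep '[{"tx":0,"ty":0,"tz":0.2,"wx":0,"wy":0,"wz":0,"gripper":0.3},{"tx":0,"ty":0,"tz":0.5,"wx":0.05,"wy":0,"wz":0,"gripper":0.3},{"tx":0,"ty":0,"tz":0.5,"wx":0.09,"wy":0,"wz":0,"gripper":0.3},{"tx":0,"ty":0,"tz":0.5,"wx":0.09,"wy":0,"wz":0,"gripper":0.3}]'
python3 -c "
from h import *
st(); c=snap('wrist','w15')"
```

```text
time: 16.58
tool_pos: [555.4, -153.1, 200.1]
tcp_rot: [2.23, 1.57, -2.545]
contact_force: [-0.3, -0.3, -0.4]
grip_width: 32.2
t 16.58 pos [ 555.38 -153.1   200.09] F [-0.31 -0.31 -0.4 ] M [ 0.06 -0.05  0.04] w 32.2 q [-0.4   0.46  1.42 -0.    1.26 -1.91]
z dir deg 86.37 x axis [-5.e-04 -4.e-04 -1.e+00]
```

View pics/w15.png

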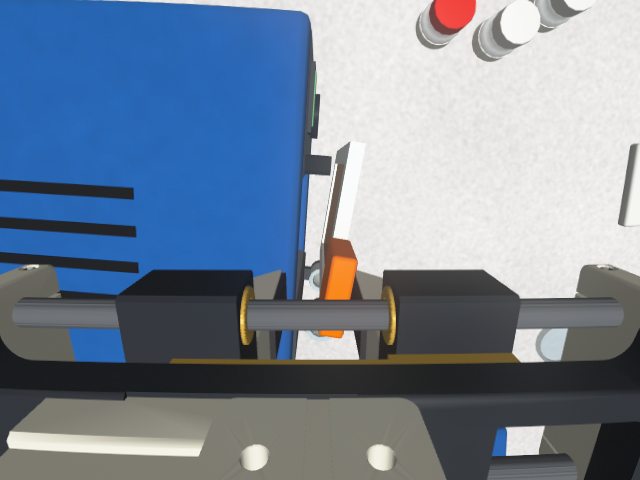

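```bash
python3 -c "
from h import *
c=snap('wrist','w16'); P=cloud(c); hsv=cv2.cvtColor(c['frame'],cv2.COLOR_RGB2HSV); m=(abs(P[...,2]-180)<4)&(hsv[...,1]<60)&(hsv[...,2]>150)
ys,xs=np.nonzero(m); print(len(xs),xs.min(),xs.max(),ys.min(),ys.max())
p=P[m]; print(p.min(0),p.max(0)); r=cv2.minAreaRect(p[:,:2].astype(np.float32)); print(r)
c2=snap('scene','s16')
for k,n in((c,'w14'),):
  d=pickle.load(open('pics/w14.pkl','rb')); P=cloud(d); hsv=cv2.cvtColor(d['frame'],cv2.COLOR_RGB2HSV); m=(abs(P[...,2]-180)<4)&(hsv[...,1]<60)&(hsv[...,2]>150); print('w14',cv2.minAreaRect(P[m][:,:2].astype(np.float32)))
  d=pickle.load(open('pics/w13.pkl','rb')); P=cloud(d); hsv=cv2.cvtColor(d['frame'],cv2.COLOR_RGB2HSV); m=(abs(P[...,2]-180)<4)&(hsv[...,1]<60)&(hsv[...,2]>150); print('w13',cv2.minAreaRect(P[m][:,:2].astype(np.float32)))
cv2.imwrite('pics/crop16.png',cv2.resize(c2['frame'][140:280,140:280,::-1],None,fx=4,fy=4,interpolation=cv2.INTER_CUBIC))
"
```

```text
1483 333 365 141 239
[ 482.70960167 -144.34000817  176.09774368] [ 535.26031931 -125.04929745  180.63073633]
((508.9749450683594, -134.6952362060547), (8.135374069213867, 52.571319580078125), 77.02123260498047)
w14 ((507.99908447265625, -140.97152709960938), (8.327890396118164, 52.76360321044922), 80.57555389404297)
w13 ((482.1573181152344, -136.3091278076172), (106.27051544189453, 21.628204345703125), 2.8852126598358154)
```

View pics/crop16.png

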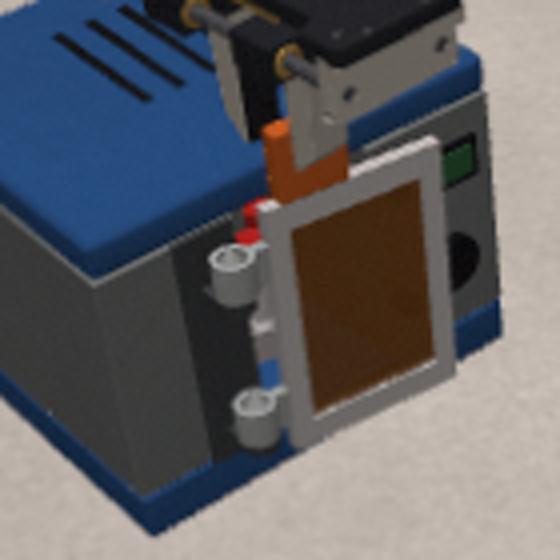

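```bash
python3 -m creep '[{"tx":0,"ty":0,"tz":-0.06,"wx":-0.01,"wy":0,"wz":0,"gripper":0.3},{"tx":0,"ty":0,"tz":-0.12,"wx":-0.02,"wy":0,"wz":0,"gripper":0.3},{"tx":0,"ty":0,"tz":-0.18,"wx":-0.03,"wy":0,"wz":0,"gripper":0.3},{"tx":0,"ty":0,"tz":-0.24,"wx":-0.04,"wy":0,"wz":0,"gripper":0.3},{"tx":0,"ty":0,"tz":-0.3,"wx":-0.05,"wy":0,"wz":0,"gripper":0.3},{"tx":0,"ty":0,"tz":-0.3,"wx":-0.05,"wy":0,"wz":0,"gripper":0.3}]'
cat >> h.py <<'E'
def ang(c):
    P=cloud(c); hsv=cv2.cvtColor(c['frame'],cv2.COLOR_RGB2HSV); m=((abs(P[...,2]-180)<4)&(hsv[...,1]<60)&(hsv[...,2]>150)).astype(np.uint8); m[:,:320]=0;m[:,400:]=0
    k,l,s,_=cv2.connectedComponentsWithStats(m); i=1+np.argmax(s[1:,4]); return cv2.minAreaRect(P[l==i][:,:2].astype(np.float32))
E
python3 -c "
from h import *
st(); c=snap('wrist','w17'); print(ang(c))"
```

```text
time: 17.23
tool_pos: [555.4, -156.2, 200.2]
tcp_rot: [-1.742, 1.571, -0.183]
contact_force: [0.2, 0.2, 0.8]
grip_width: 32.2
t 17.23 pos [ 555.45 -156.21  200.18] F [0.18 0.19 0.75] M [0.05 0.05 0.  ] w 32.2 q [-0.41  0.46  1.42  0.    1.26 -1.97]
z dir deg 89.33 x axis [ 2.e-04 -0.e+00 -1.e+00]
((507.9844055175781, -140.1475067138672), (8.351109504699707, 52.60634994506836), 80.35789489746094)
```

View pics/w17.png

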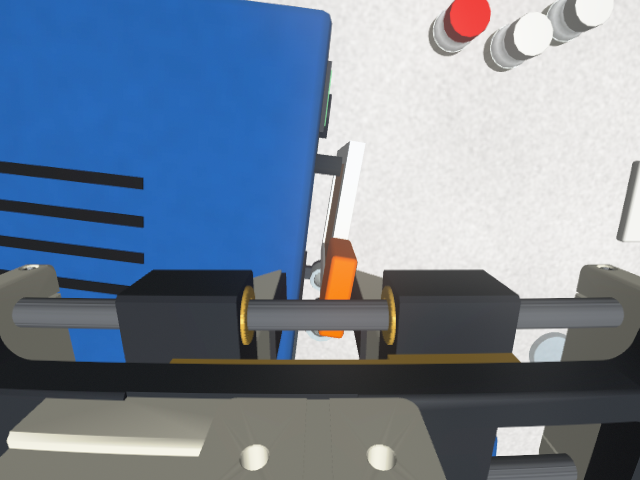

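```bash
python3 -m creep '[{"tx":0,"ty":0,"tz":-0.02,"wx":0,"wy":0,"wz":0,"gripper":0.3},{"tx":0,"ty":0,"tz":-0.04,"wx":0,"wy":0,"wz":0,"gripper":0.3},{"tx":0,"ty":0,"tz":-0.06,"wx":0,"wy":0,"wz":0,"gripper":0.3},{"tx":0,"ty":0,"tz":-0.06,"wx":0,"wy":0,"wz":0,"gripper":0.3}]'
python3 -c "
from h import *
st(); c=snap('wrist','w18'); print(ang(c))"
```

```text
time: 17.62
tool_pos: [555.4, -156.6, 200.1]
tcp_rot: [0.062, 1.571, 1.62]
contact_force: [0.4, 0.4, 0.4]
grip_width: 32.2
t 17.62 pos [ 555.41 -156.59  200.13] F [0.44 0.38 0.4 ] M [ 0.11 -0.01 -0.01] w 32.2 q [-0.41  0.46  1.42  0.    1.27 -1.97]
z dir deg 89.29 x axis [-0.e+00  2.e-04 -1.e+00]
((507.9190368652344, -140.73109436035156), (8.220895767211914, 52.634056091308594), 80.53080749511719)
```

```bash
python3 -m creep '[{"tx":0,"ty":0,"tz":-0.02,"wx":0,"wy":0,"wz":0,"gripper":0.3},{"tx":0,"ty":0,"tz":-0.04,"wx":0,"wy":0,"wz":0,"gripper":0.3},{"tx":0,"ty":0,"tz":-0.06,"wx":0,"wy":0,"wz":0,"gripper":0.3},{"tx":0,"ty":0,"tz":-0.06,"wx":0,"wy":0,"wz":0,"gripper":0.3}]'
python3 -c "
from h import *
st(); c=snap('wrist','w19'); print(ang(c))"
```

```text
time: 18.0
tool_pos: [555.4, -156.9, 200.1]
tcp_rot: [0.101, 1.57, 1.659]
contact_force: [-0.4, 2.5, 1.3]
grip_width: 32.3
t 18.0 pos [ 555.38 -156.87  200.14] F [-0.41  2.52  1.31] M [ 0.45  0.04 -0.02] w 32.3 q [-0.41  0.46  1.42  0.    1.27 -1.97]
z dir deg 89.29 x axis [-1.e-04  7.e-04 -1.e+00]
((507.96478271484375, -140.81227111816406), (8.231148719787598, 52.69693374633789), 80.4614486694336)
```

```bash
python3 -m creep '[{"tx":0,"ty":0,"tz":-0.02,"wx":0,"wy":0,"wz":0,"gripper":0.25},{"tx":0,"ty":0,"tz":0,"wx":0,"wy":0,"wz":0,"gripper":0.15},{"tx":0,"ty":0,"tz":0,"wx":0,"wy":0,"wz":0,"gripper":0},{"tx":0,"ty":0,"tz":0,"wx":0,"wy":0,"wz":0,"gripper":0},{"tx":0,"ty":0,"tz":0,"wx":0,"wy":0,"wz":0,"gripper":0}]'
python3 -c "
from h import *
st(); c=snap('wrist','w20'); print(ang(c))"
```

```text
time: 18.47
tool_pos: [555.4, -157.4, 200.1]
tcp_rot: [-2.678, 1.571, -1.12]
contact_force: [0.0, -0.2, 0.2]
grip_width: 46.0
t 18.47 pos [ 555.41 -157.42  200.13] F [ 0.01 -0.23  0.16] M [ 0.09 -0.02  0.02] w 46.0 q [-0.41  0.46  1.42 -0.    1.27 -1.97]
z dir deg 89.28 x axis [ 1.e-04 -2.e-04 -1.e+00]
((509.0684509277344, -134.42385864257812), (8.413679122924805, 52.878440856933594), 76.6449966430664)
```

View pics/w20.png

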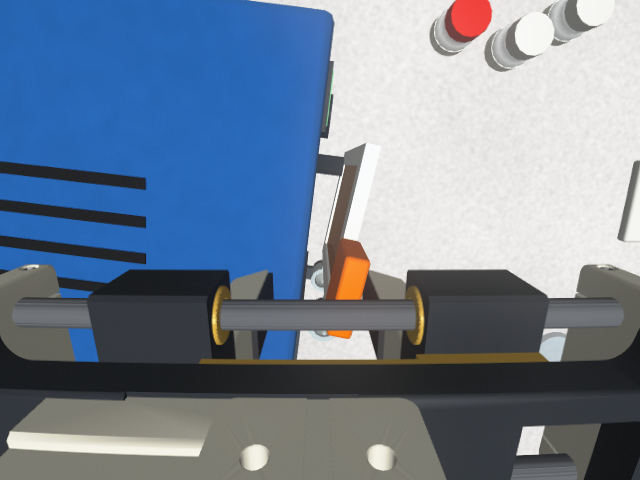

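```bash
python3 -c "
from h import *
c=snap('wrist','w21'); print(ang(c)); c=capture('wrist'); c=capture('wrist'); print(ang(c)); st()"
```

```text
((508.9797668457031, -134.31201171875), (8.294511795043945, 52.69192123413086), 76.81925201416016)
((509.00335693359375, -134.24472045898438), (8.243619918823242, 52.546722412109375), 76.85610961914062)
t 18.67 pos [ 555.4  -157.29  200.14] F [-0.14  0.14 -0.03] M [ 0.01  0.06 -0.  ] w 46.3 q [-0.41  0.46  1.42  0.    1.27 -1.97]
z dir deg 89.28 x axis [ 0.  0. -1.]
```

```bash
python3 -m creep '[{"tx":0,"ty":0,"tz":0.2,"wx":0,"wy":0,"wz":0,"gripper":0},{"tx":0,"ty":0,"tz":0.2,"wx":0,"wy":0,"wz":0,"gripper":0.1},{"tx":0,"ty":0,"tz":0.2,"wx":0,"wy":0,"wz":0,"gripper":0.2},{"tx":0,"ty":0,"tz":0.2,"wx":0,"wy":0,"wz":0,"gripper":0.25},{"tx":0,"ty":0,"tz":0.2,"wx":0,"wy":0,"wz":0,"gripper":0.3},{"tx":0,"ty":0,"tz":0.2,"wx":0,"wy":0,"wz":0,"gripper":0.3},{"tx":0,"ty":0,"tz":0.2,"wx":0,"wy":0,"wz":0,"gripper":0.3}]'
python3 -c "
from h import *
st(); c=snap('wrist','w22'); print(ang(c))"
python3 -m creep '[{"tx":0,"ty":0,"tz":-0.04,"wx":0,"wy":0,"wz":0,"gripper":0.3},{"tx":0,"ty":0,"tz":-0.08,"wx":0,"wy":0,"wz":0,"gripper":0.3},{"tx":0,"ty":0,"tz":-0.1,"wx":0,"wy":0,"wz":0,"gripper":0.3},{"tx":0,"ty":0,"tz":-0.1,"wx":0,"wy":0,"wz":0,"gripper":0.3}]'
python3 -c "
from h import *
st(); c=snap('wrist','w23'); print(ang(c))"
```

```text
time: 19.25
tool_pos: [555.4, -155.2, 200.1]
tcp_rot: [0.092, 1.571, 1.65]
contact_force: [-0.3, -0.9, 0.2]
grip_width: 32.5
t 19.25 pos [ 555.41 -155.18  200.13] F [-0.32 -0.85  0.2 ] M [ 0.11  0.01 -0.01] w 32.5 q [-0.41  0.46  1.42  0.    1.26 -1.96]
z dir deg 89.29 x axis [-0.e+00  2.e-04 -1.e+00]
((508.28033447265625, -138.60809326171875), (8.23107624053955, 52.76724624633789), 79.27959442138672)
time: 19.63
tool_pos: [555.4, -156.3, 200.1]
tcp_rot: [-1.032, 1.571, 0.526]
contact_force: [0.6, -0.1, -0.1]
grip_width: 31.9
t 19.63 pos [ 555.42 -156.3   200.15] F [ 0.64 -0.11 -0.09] M [ 0.07  0.   -0.04] w 31.9 q [-0.41  0.46  1.42  0.    1.26 -1.97]
z dir deg 89.29 x axis [ 1.e-04  0.e+00 -1.e+00]
((507.95184326171875, -140.41323852539062), (8.129082679748535, 52.56282043457031), 80.19889068603516)
```

```bash
python3 -m creep '[{"tx":0,"ty":0,"tz":0.02,"wx":0,"wy":0,"wz":0,"gripper":0.3},{"tx":0,"ty":0,"tz":0.05,"wx":0,"wy":0,"wz":0,"gripper":0.3},{"tx":0,"ty":0,"tz":0.09,"wx":0,"wy":0,"wz":0,"gripper":0.3},{"tx":0,"ty":0,"tz":0.15,"wx":0,"wy":0,"wz":0,"gripper":0.3},{"tx":0,"ty":0,"tz":0.2,"wx":0,"wy":0,"wz":0,"gripper":0.3},{"tx":0,"ty":0,"tz":0.2,"wx":0,"wy":0,"wz":0,"gripper":0.3}]'
python3 -c "
from h import *
st(); c=snap('wrist','w24'); print(ang(c))"
```

```text
time: 20.18
tool_pos: [555.5, -154.1, 200.2]
tcp_rot: [-1.067, 1.571, 0.492]
contact_force: [0.1, -0.6, -0.0]
grip_width: 32.4
t 20.18 pos [ 555.47 -154.13  200.18] F [ 0.1  -0.59 -0.03] M [ 0.03 -0.03  0.02] w 32.4 q [-0.4   0.46  1.42  0.    1.26 -1.96]
z dir deg 89.29 x axis [ 1.e-04  1.e-04 -1.e+00]
((508.37200927734375, -137.3909912109375), (8.22464656829834, 52.551761627197266), 78.71631622314453)
```

```bash
python3 -c "
from h import *
c=snap('wrist','w25'); print(ang(c)); 
for i in range(3): capture('scene')
c=snap('wrist','w26'); print(ang(c)); st()
cv2.imwrite('pics/crop26.png',cv2.resize(c['frame'][225:365,240:400,::-1],None,fx=5,fy=4,interpolation=cv2.INTER_CUBIC)[:600])"
```

```text
((508.3960266113281, -137.47967529296875), (8.295879364013672, 52.633182525634766), 78.5890121459961)
((508.3172302246094, -137.47479248046875), (8.258355140686035, 52.6934814453125), 78.6801986694336)
t 20.48 pos [ 555.45 -154.23  200.15] F [-0.14  0.75  0.11] M [ 0.04 -0.01 -0.01] w 32.5 q [-0.4   0.46  1.42  0.    1.26 -1.96]
z dir deg 89.29 x axis [ 1.e-04  1.e-04 -1.e+00]
```

View pics/crop26.png

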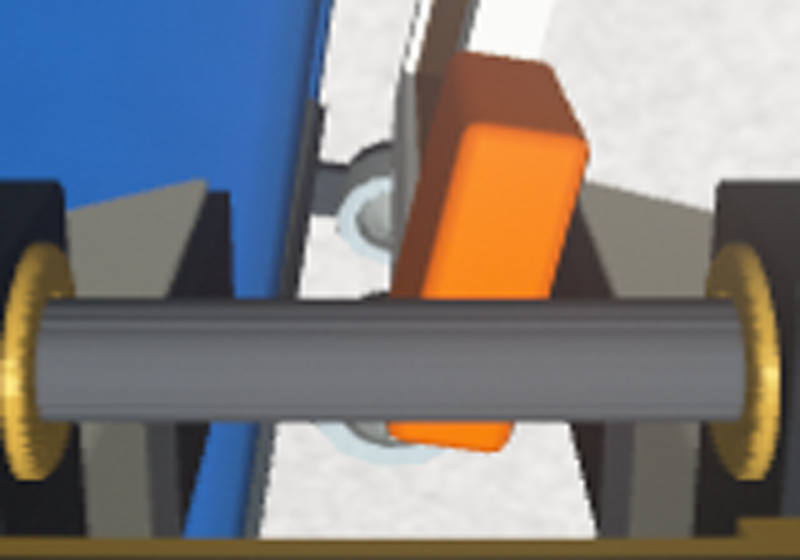

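```bash
cat >> h.py <<'E'
def gap(c):
    P=cloud(c); hsv=cv2.cvtColor(c['frame'],cv2.COLOR_RGB2HSV)
    b=(abs(P[...,2]-190)<3)&(hsv[...,0]>100)&(hsv[...,0]<125)&(hsv[...,1]>150)
    pts=[]
    for r in range(20,250,3):
        xs=np.nonzero(b[r])[0]
        if len(xs)>20: pts.append(ray(c,xs.max()+0.5,r,190)[:2])
    pts=np.array(pts,np.float32); vx,vy,x0,y0=cv2.fitLine(pts,cv2.DIST_HUBER,0,.01,.01).ravel()
    if vx<0: vx,vy=-vx,-vy
    n=np.array([-vy,vx]); 
    (cx,cy),(a,d),t=ang(c)
    m=((abs(P[...,2]-180)<4)&(hsv[...,1]<60)&(hsv[...,2]>150)); m[:,:320]=0;m[:,400:]=0
    q=P[m][:,:2]; s=(q-[x0,y0])@n; e=q[:,0]<q[:,0].min()+4
    return dict(front=round(float(np.degrees(np.arctan2(vy,vx))),2), edge_x=round(float(q[:,0].min()),1), inner=round(float(np.percentile(s[e],3)),1), outer=round(float(np.percentile(s[e],97)),1))
E
python3 -c "
from h import *
for n in ['w14','w17','w18','w19','w20','w23','w26']:
    print(n,gap(pickle.load(open(f'pics/{n}.pkl','rb'))))"
```

```text
w14 {'front': -7.33, 'edge_x': 481.7, 'inner': 17.4, 'outer': 25.1}
w17 {'front': -7.56, 'edge_x': 432.7, 'inner': 1.4, 'outer': 1.4}
w18 {'front': -7.52, 'edge_x': 431.0, 'inner': 1.5, 'outer': 1.5}
w19 {'front': -7.59, 'edge_x': 481.7, 'inner': 17.4, 'outer': 24.9}
w20 {'front': -7.34, 'edge_x': 482.8, 'inner': 25.3, 'outer': 32.8}
w23 {'front': -7.68, 'edge_x': 432.4, 'inner': 1.3, 'outer': 1.4}
w26 {'front': -7.25, 'edge_x': 428.4, 'inner': 1.7, 'outer': 1.7}
```

```bash
python3 -m creep '[{"tx":0,"ty":0,"tz":-0.06,"wx":0,"wy":0,"wz":0,"gripper":0.3},{"tx":0,"ty":0,"tz":-0.12,"wx":0,"wy":0,"wz":0,"gripper":0.3},{"tx":0,"ty":0,"tz":-0.18,"wx":0,"wy":0,"wz":0,"gripper":0.3},{"tx":0,"ty":0,"tz":-0.24,"wx":0,"wy":0,"wz":0,"gripper":0.3},{"tx":0,"ty":0,"tz":-0.25,"wx":0,"wy":0,"wz":0,"gripper":0.3},{"tx":0,"ty":0,"tz":-0.25,"wx":0,"wy":0,"wz":0,"gripper":0.3},{"tx":0,"ty":0,"tz":-0.25,"wx":0,"wy":0,"wz":0,"gripper":0.3}]'
python3 -c "
from h import *
st(); c=snap('wrist','w27'); print(ang(c))"
python3 -m creep '[{"tx":0,"ty":0,"tz":0.03,"wx":0,"wy":0,"wz":0,"gripper":0.3},{"tx":0,"ty":0,"tz":0.03,"wx":0,"wy":0,"wz":0,"gripper":0.3},{"tx":0,"ty":0,"tz":0.03,"wx":0,"wy":0,"wz":0,"gripper":0.3}]'
python3 -c "
from h import *
st(); c=snap('wrist','w28'); print(ang(c))"
python3 -m creep '[{"tx":0,"ty":0,"tz":0.02,"wx":0,"wy":0,"wz":0,"gripper":0.3},{"tx":0,"ty":0,"tz":0.04,"wx":0,"wy":0,"wz":0,"gripper":0.3},{"tx":0,"ty":0,"tz":0.04,"wx":0,"wy":0,"wz":0,"gripper":0.3}]'
python3 -c "
from h import *
st(); c=snap('wrist','w29'); print(ang(c))"
```

```text
time: 21.07
tool_pos: [555.4, -156.6, 200.1]
tcp_rot: [0.217, 1.571, 1.776]
contact_force: [-0.4, 1.0, -0.4]
grip_width: 32.1
t 21.07 pos [ 555.4  -156.62  200.1 ] F [-0.41  1.01 -0.38] M [ 0.2   0.05 -0.02] w 32.1 q [-0.41  0.46  1.42  0.    1.27 -1.97]
z dir deg 89.29 x axis [-1.e-04  3.e-04 -1.e+00]
((507.9006042480469, -140.68356323242188), (8.25832748413086, 52.6229133605957), 80.47659301757812)
time: 21.37
tool_pos: [555.4, -156.5, 200.2]
tcp_rot: [-2.518, 1.571, -0.959]
contact_force: [-0.1, 0.7, -0.1]
grip_width: 32.6
t 21.37 pos [ 555.42 -156.49  200.15] F [-0.09  0.75 -0.07] M [0.08 0.04 0.07] w 32.6 q [-0.41  0.46  1.42 -0.    1.26 -1.97]
z dir deg 89.29 x axis [ 1.e-04 -1.e-04 -1.e+00]
((507.9385070800781, -140.662353515625), (8.150226593017578, 52.67148971557617), 80.46106719970703)
time: 21.67
tool_pos: [555.5, -156.1, 200.2]
tcp_rot: [-2.08, 1.571, -0.522]
contact_force: [-0.1, 0.4, 0.6]
grip_width: 32.3
t 21.67 pos [ 555.46 -156.11  200.17] F [-0.09  0.38  0.57] M [-0.    0.05  0.01] w 32.3 q [-0.41  0.46  1.42 -0.    1.26 -1.97]
z dir deg 89.28 x axis [ 2.e-04 -1.e-04 -1.e+00]
((508.0516052246094, -140.13436889648438), (8.232734680175781, 52.747440338134766), 80.20301818847656)
```

```bash
python3 -m creep '[{"tx":-0.4,"ty":0,"tz":0,"wx":0,"wy":0,"wz":0,"gripper":0.3},{"tx":-1,"ty":0,"tz":0,"wx":0,"wy":0,"wz":0,"gripper":0.3},{"tx":-1.6,"ty":0,"tz":0,"wx":0,"wy":0,"wz":0,"gripper":0.3},{"tx":-2.4,"ty":0,"tz":0,"wx":0,"wy":0,"wz":0,"gripper":0.3},{"tx":-4,"ty":0,"tz":0,"wx":0,"wy":0,"wz":0,"gripper":0.3},{"tx":-4,"ty":0,"tz":0,"wx":0,"wy":0,"wz":0,"gripper":0.3}]'
python3 -c "
from h import *
st(); c=snap('wrist','w30'); print(ang(c),gap(c))"
```

```text
time: 22.22
tool_pos: [556.8, -156.6, 243.8]
tcp_rot: [-1.961, 1.565, -0.403]
contact_force: [1.6, 0.2, 0.4]
grip_width: 32.4
t 22.22 pos [ 556.78 -156.61  243.77] F [1.61 0.21 0.43] M [-0.01  0.02  0.01] w 32.4 q [-0.41  0.43  1.35  0.    1.36 -1.97]
z dir deg 89.29 x axis [ 0.0055 -0.0023 -1.    ]
((508.3659362792969, -137.4775390625), (8.14940071105957, 52.58048629760742), 78.70791625976562) {'front': -7.17, 'edge_x': 482.0, 'inner': 21.9, 'outer': 29.5}
```

View pics/w30.png

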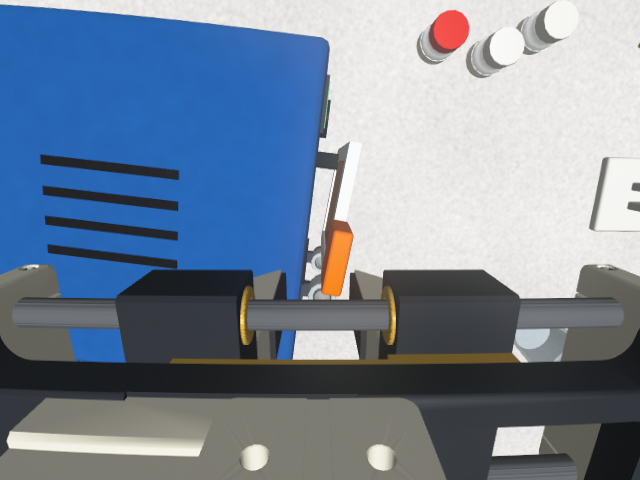

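```bash
python3 -c "
from h import *
c=pickle.load(open('pics/w30.pkl','rb')); P=cloud(c); hsv=cv2.cvtColor(c['frame'],cv2.COLOR_RGB2HSV)
b=(abs(P[...,2]-190)<3)&(hsv[...,0]>100)&(hsv[...,0]<125)&(hsv[...,1]>150)
pts=np.array([ray(c,np.nonzero(b[r])[0].max()+.5,r,190)[:2] for r in range(50,240,4)]); k=np.polyfit(pts[:,0],pts[:,1],1); print(k, np.polyval(k,496))
n=np.array([-k[0],1])/np.hypot(1,k[0]); base=np.array([496,np.polyval(k,496)])
T=base+n*80; print('start',T,'contact ~',base+n*(25+19), n)
print(plan((*T,244),82.5)); st()"
```

```text
[ -0.12391893 -98.45651482] -159.920305862838
start [505.83826475 -80.52755716] contact ~ [ 501.41104561 -116.25429408] [0.12297831 0.99240936]
(array([-0.21 ,  5.145,  7.527]), array([ 0.1185, -0.0014,  0.0042]))
t 22.27 pos [ 556.36 -156.43  242.24] F [-0.11  1.11 -0.07] M [0.04 0.05 0.01] w 32.1 q [-0.41  0.43  1.35  0.    1.36 -1.97]
z dir deg 89.29 x axis [ 0.0041 -0.0017 -1.    ]
```

```bash
python3 -m creep '[{"tx":0,"ty":1.5,"tz":2.5,"wx":0.06,"wy":0,"wz":0,"gripper":0.6},{"tx":0,"ty":3.5,"tz":5,"wx":0.118,"wy":0,"wz":0,"gripper":1},{"tx":0,"ty":5.1,"tz":7.5,"wx":0.118,"wy":0,"wz":0,"gripper":1},{"tx":0,"ty":5.1,"tz":7.5,"wx":0.118,"wy":0,"wz":0,"gripper":1},{"tx":3,"ty":5.1,"tz":7.5,"wx":0.118,"wy":0,"wz":0,"gripper":1},{"tx":6,"ty":5.1,"tz":7.5,"wx":0.118,"wy":0,"wz":0,"gripper":1},{"tx":9,"ty":5.1,"tz":7.5,"wx":0.118,"wy":0,"wz":0,"gripper":1},{"tx":9,"ty":5.1,"tz":7.5,"wx":0.118,"wy":0,"wz":0,"gripper":1}]'
python3 -c "
from h import *
st(); c=snap('wrist','w31'); print(ang(c),gap(c)); snap('scene','s31')"
```

```text
time: 22.93
tool_pos: [502.1, -79.6, 144.9]
tcp_rot: [1.394, 1.561, 2.835]
contact_force: [-0.7, -0.3, -0.4]
grip_width: 0.9
t 22.93 pos [502.11 -79.58 144.87] F [-0.65 -0.27 -0.41] M [ 0.03  0.07 -0.03] w 0.9 q [-0.31  0.4   1.68 -0.    1.07 -1.75]
z dir deg 82.54 x axis [-0.0098  0.0031 -0.9999]Traceback (most recent call last):
  File "<string>", line 3, in <module>
    st(); c=snap('wrist','w31'); print(ang(c),gap(c)); snap('scene','s31')
                                       ~~~^^^
  File "h.py", line 41, in ang
    k,l,s,_=cv2.connectedComponentsWithStats(m); i=1+np.argmax(s[1:,4]); return cv2.minAreaRect(P[l==i][:,:2].astype(np.float32))
                                                     ~~~~~~~~~^^^^^^^^^
    return _wrapfunc(a, 'argmax', axis=axis, out=out, **kwds)
    return bound(*args, **kwds)
ValueError: attempt to get argmax of an empty sequence
```

View pics/w31.png

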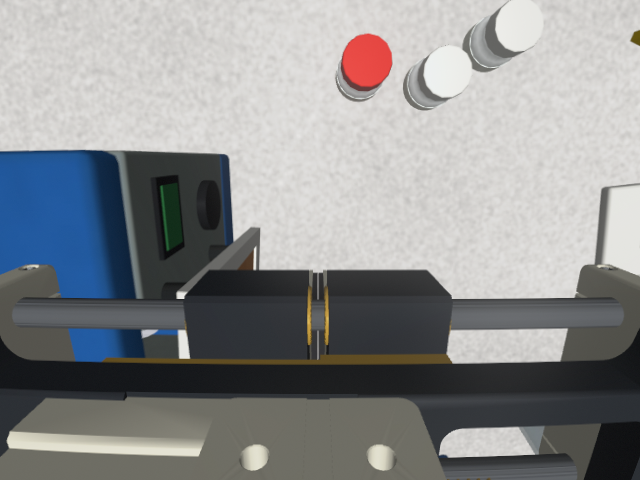

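```bash
python3 -c "
from h import *
c2=snap('scene','s31')
cv2.imwrite('pics/crop31.png',cv2.resize(c2['frame'][120:280,110:290,::-1],None,fx=4,fy=3.7,interpolation=cv2.INTER_CUBIC)[:600])"
```

```text
(no output)
```

View pics/crop31.png

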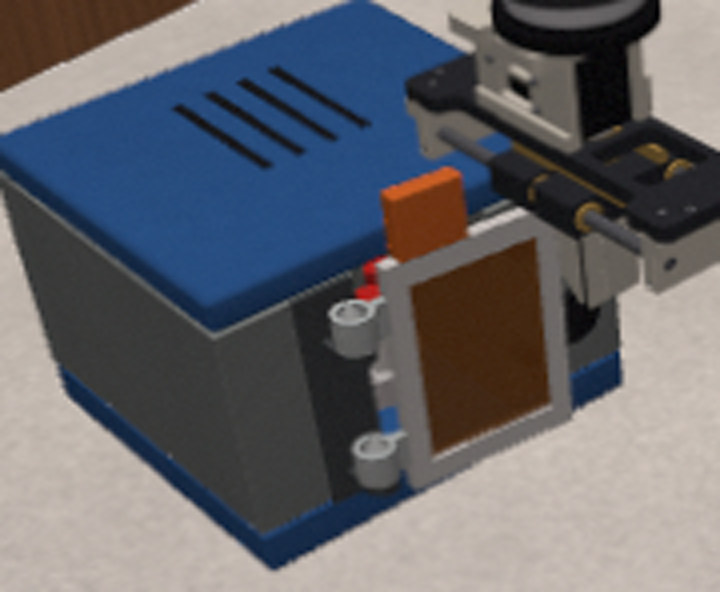

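```bash
python3 -c "
from h import *
c=pickle.load(open('pics/s31.pkl','rb'))
for p in [(502,-80,145),(502,-116,145),(482,-136,180),(482,-136,30)]:
    u,v=proj(c,p); print(p,(u-110)*4,(v-120)*3.7)"
```

```text
(502, -80, 145) 603.4013824702304 295.0503548314027
(502, -116, 145) 550.238022229458 270.55388955644423
(482, -136, 180) 543.4156414583672 187.61078479331118
(482, -136, 30) 565.3217462565992 400.66796902314934
```

```bash
python3 -m creep '[{"tx":0,"ty":0,"tz":-0.8,"wx":0,"wy":0,"wz":0,"gripper":1},{"tx":0,"ty":0,"tz":-1.6,"wx":0,"wy":0,"wz":0,"gripper":1},{"tx":0,"ty":0,"tz":-2.2,"wx":0,"wy":0,"wz":0,"gripper":1},{"tx":0,"ty":0,"tz":-2.5,"wx":0,"wy":0,"wz":0,"gripper":1},{"tx":0,"ty":0,"tz":-2.6,"wx":0,"wy":0,"wz":0,"gripper":1}]'
python3 -c "
from h import *
st(); c2=snap('scene','s32')
cv2.imwrite('pics/crop32.png',cv2.resize(c2['frame'][120:280,110:290,::-1],None,fx=4,fy=3.7,interpolation=cv2.INTER_CUBIC)[:600])"
```

```text
time: 23.45
tool_pos: [502.2, -107.3, 150.9]
tcp_rot: [-1.786, 1.569, -0.347]
contact_force: [0.4, 0.1, 0.3]
grip_width: 0.5
t 23.45 pos [ 502.21 -107.25  150.91] F [0.36 0.09 0.27] M [ 0.   -0.01  0.01] w 0.5 q [-0.36  0.4   1.67  0.    1.08 -1.8 ]
z dir deg 82.46 x axis [ 1.4e-03 -5.0e-04 -1.0e+00]
```

View pics/crop32.png

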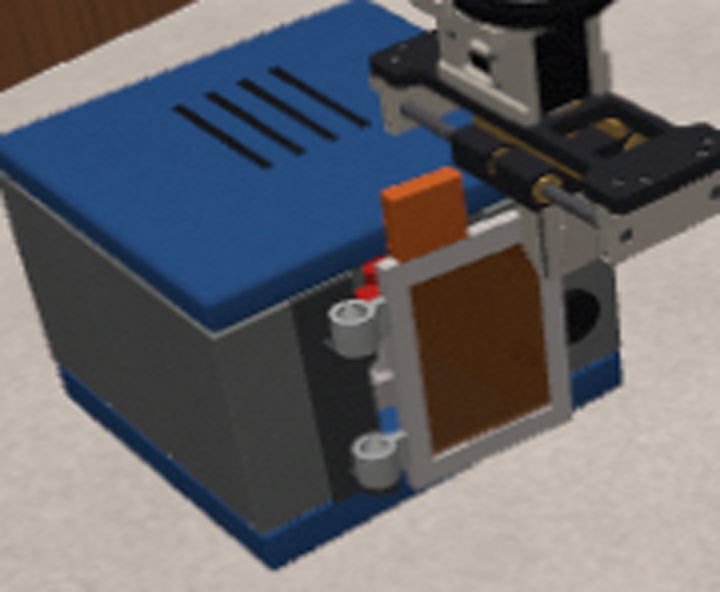

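```bash
python3 -m creep '[{"tx":0,"ty":0,"tz":-0.1,"wx":0,"wy":0,"wz":0,"gripper":1},{"tx":0,"ty":0,"tz":-0.2,"wx":0,"wy":0,"wz":0,"gripper":1},{"tx":0,"ty":0,"tz":-0.3,"wx":0,"wy":0,"wz":0,"gripper":1},{"tx":0,"ty":0,"tz":-0.4,"wx":0,"wy":0,"wz":0,"gripper":1}]'; python3 -m creep '[{"tx":0,"ty":0,"tz":-0.07,"wx":0,"wy":0,"wz":0,"gripper":1},{"tx":0,"ty":0,"tz":-0.14,"wx":0,"wy":0,"wz":0,"gripper":1},{"tx":0,"ty":0,"tz":-0.2,"wx":0,"wy":0,"wz":0,"gripper":1}]'; python3 -m creep '[{"tx":0,"ty":0,"tz":-0.05,"wx":0,"wy":0,"wz":0,"gripper":1},{"tx":0,"ty":0,"tz":-0.1,"wx":0,"wy":0,"wz":0,"gripper":1}]'
```

```text
time: 23.83
tool_pos: [501.5, -110.0, 150.1]
tcp_rot: [0.495, 1.571, 1.936]
contact_force: [-0.1, 0.5, -0.6]
grip_width: 0.7
time: 24.08
tool_pos: [501.2, -112.1, 150.1]
tcp_rot: [0.117, 1.571, 1.557]
contact_force: [-0.1, 0.3, -0.6]
grip_width: 0.4
time: 24.25
tool_pos: [501.1, -113.1, 150.1]
tcp_rot: [0.162, 1.571, 1.602]
contact_force: [-0.0, 1.3, -0.3]
grip_width: 0.6
```

```bash
python3 -m creep '[{"tx":0,"ty":0,"tz":-0.05,"wx":0,"wy":0,"wz":0,"gripper":1},{"tx":0,"ty":0,"tz":-0.1,"wx":0,"wy":0,"wz":0,"gripper":1}]'; python3 -m creep '[{"tx":0,"ty":0,"tz":-0.05,"wx":0,"wy":0,"wz":0,"gripper":1},{"tx":0,"ty":0,"tz":-0.1,"wx":0,"wy":0,"wz":0,"gripper":1}]'; python3 -m creep '[{"tx":0,"ty":0,"tz":-0.05,"wx":0,"wy":0,"wz":0,"gripper":1},{"tx":0,"ty":0,"tz":-0.1,"wx":0,"wy":0,"wz":0,"gripper":1}]'
```

```text
time: 24.42
tool_pos: [500.9, -114.1, 150.1]
tcp_rot: [-0.007, 1.571, 1.433]
contact_force: [0.2, 1.4, -0.6]
grip_width: 0.5
time: 24.58
tool_pos: [500.8, -115.1, 150.1]
tcp_rot: [-0.238, 1.571, 1.203]
contact_force: [0.8, 0.9, 0.9]
grip_width: 0.5
time: 24.75
tool_pos: [500.7, -116.0, 150.2]
tcp_rot: [-0.021, 1.571, 1.42]
contact_force: [-0.4, 0.9, 0.6]
grip_width: 0.6
```

```bash
python3 -m creep '[{"tx":0,"ty":0,"tz":-0.05,"wx":0,"wy":0,"wz":0,"gripper":1},{"tx":0,"ty":0,"tz":-0.08,"wx":0,"wy":0,"wz":0,"gripper":1}]'; python3 -m creep '[{"tx":0,"ty":0,"tz":-0.05,"wx":0,"wy":0,"wz":0,"gripper":1},{"tx":0,"ty":0,"tz":-0.05,"wx":0,"wy":0,"wz":0,"gripper":1}]'; python3 -c "
from h import *
st(); c2=snap('scene','s33')
cv2.imwrite('pics/crop33.png',cv2.resize(c2['frame'][120:280,110:290,::-1],None,fx=4,fy=3.7,interpolation=cv2.INTER_CUBIC)[:600])"
```

```text
time: 24.92
tool_pos: [500.6, -116.2, 150.1]
tcp_rot: [0.081, 1.569, 1.522]
contact_force: [0.4, 5.0, 0.8]
grip_width: 0.3
time: 25.08
tool_pos: [500.6, -116.2, 150.2]
tcp_rot: [0.011, 1.569, 1.451]
contact_force: [1.7, 6.8, 1.7]
grip_width: 0.5
t 25.08 pos [ 500.6  -116.22  150.15] F [1.67 6.76 1.74] M [ 1.05 -0.08 -0.04] w 0.5 q [-0.38  0.4   1.67  0.    1.08 -1.82]
z dir deg 82.52 x axis [ 3.0e-04  2.1e-03 -1.0e+00]
```

View pics/crop33.png

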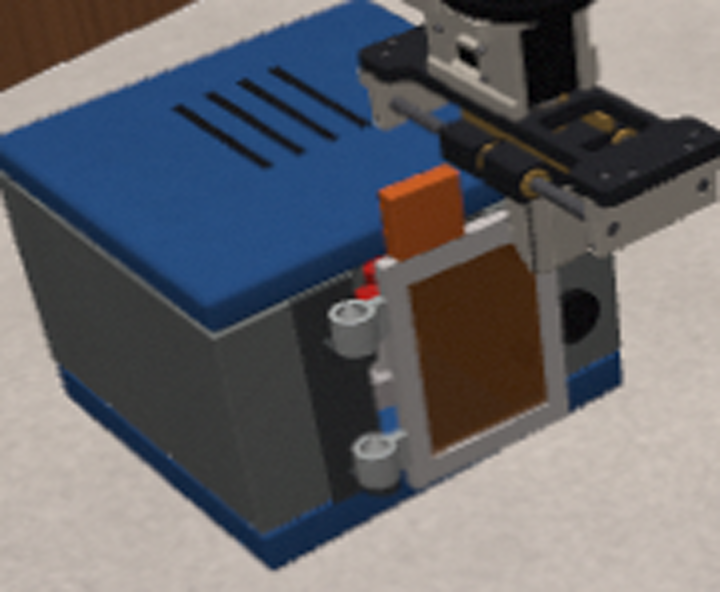

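```bash
python3 -m creep '[{"tx":0,"ty":0,"tz":0.02,"wx":0,"wy":0,"wz":0,"gripper":1},{"tx":0,"ty":0,"tz":0.03,"wx":0,"wy":0,"wz":0,"gripper":1},{"tx":0,"ty":0,"tz":0.04,"wx":0,"wy":0,"wz":0,"gripper":1},{"tx":0,"ty":0,"tz":0.05,"wx":0,"wy":0,"wz":0,"gripper":1},{"tx":0,"ty":0,"tz":0.06,"wx":0,"wy":0,"wz":0,"gripper":1},{"tx":0,"ty":0,"tz":0.07,"wx":0,"wy":0,"wz":0,"gripper":1},{"tx":0,"ty":0,"tz":0.08,"wx":0,"wy":0,"wz":0,"gripper":1},{"tx":0,"ty":0,"tz":0.09,"wx":0,"wy":0,"wz":0,"gripper":1}]'; python3 -m creep '[{"tx":0,"ty":0,"tz":0.01,"wx":0,"wy":0,"wz":0,"gripper":1},{"tx":0,"ty":0,"tz":0.02,"wx":0,"wy":0,"wz":0,"gripper":1},{"tx":0,"ty":0,"tz":0.03,"wx":0,"wy":0,"wz":0,"gripper":1},{"tx":0,"ty":0,"tz":0.04,"wx":0,"wy":0,"wz":0,"gripper":1},{"tx":0,"ty":0,"tz":0.06,"wx":0,"wy":0,"wz":0,"gripper":1},{"tx":0,"ty":0,"tz":0.08,"wx":0,"wy":0,"wz":0,"gripper":1},{"tx":0,"ty":0,"tz":0.11,"wx":0,"wy":0,"wz":0,"gripper":1},{"tx":0,"ty":0,"tz":0.15,"wx":0,"wy":0,"wz":0,"gripper":1}]'
python3 -m creep '[{"tx":0,"ty":0,"tz":0.1,"wx":0,"wy":0,"wz":0,"gripper":1},{"tx":0,"ty":0,"tz":0.3,"wx":0,"wy":0,"wz":0,"gripper":1},{"tx":0,"ty":0,"tz":0.8,"wx":0,"wy":0,"wz":0,"gripper":1},{"tx":0,"ty":0,"tz":1.5,"wx":0,"wy":0,"wz":0,"gripper":1},{"tx":-3,"ty":0,"tz":2.5,"wx":0,"wy":0,"wz":0,"gripper":1},{"tx":-6,"ty":0,"tz":2.5,"wx":0,"wy":0,"wz":0,"gripper":1},{"tx":-9,"ty":0,"tz":2.5,"wx":0,"wy":0,"wz":0,"gripper":1},{"tx":-9.5,"ty":0,"tz":2.5,"wx":0,"wy":0,"wz":0,"gripper":1}]'
python3 -c "
from h import *
st(); snap('wrist','w34');c2=snap('scene','s34')
cv2.imwrite('pics/crop34.png',cv2.resize(c2['frame'][120:280,110:290,::-1],None,fx=4,fy=3.7,interpolation=cv2.INTER_CUBIC)[:600])"
```

```text
time: 25.8
tool_pos: [500.6, -116.2, 150.1]
tcp_rot: [0.161, 1.57, 1.602]
contact_force: [1.0, 4.7, 1.2]
grip_width: 0.1
time: 26.47
tool_pos: [500.9, -115.6, 150.1]
tcp_rot: [-2.779, 1.57, -1.339]
contact_force: [-0.2, 0.4, 0.0]
grip_width: 0.5
time: 27.13
tool_pos: [506.2, -90.0, 250.3]
tcp_rot: [-1.757, 1.562, -0.315]
contact_force: [0.3, -0.3, 0.5]
grip_width: 0.9
t 27.13 pos [506.2  -90.05 250.28] F [ 0.33 -0.33  0.45] M [-0.02  0.02 -0.02] w 0.9 q [-0.33  0.3   1.52  0.    1.31 -1.77]
z dir deg 82.58 x axis [ 0.0083 -0.0027 -1.    ]
```

View pics/w34.png

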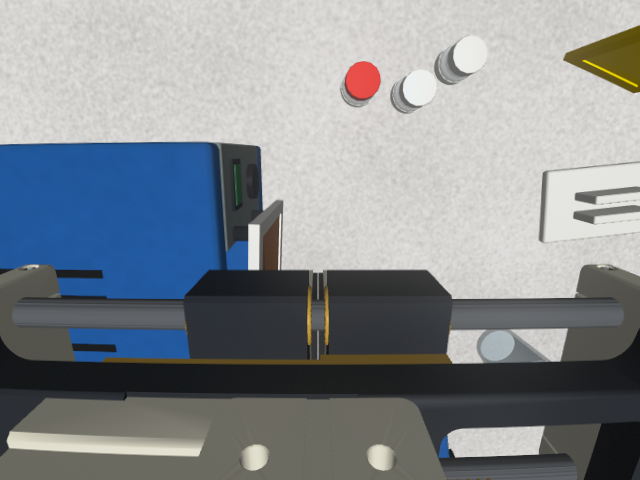

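View pics/crop34.png

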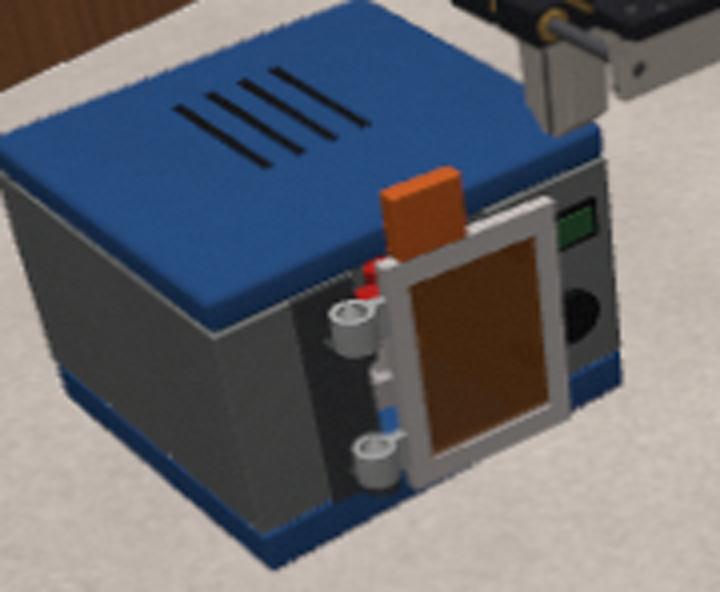

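```bash
python3 -c "
from h import *
for n in ['s31','s32','s33','s34']:
    c=pickle.load(open(f'pics/{n}.pkl','rb')); g=c['frame'].astype(float); out=[]
    for v in (208,212,216,220,224):
        # right edge of frame: position where red channel crosses mid
        row=cv2.GaussianBlur(g[v:v+1,240:260,0],(3,1),0)[0]; d=np.diff(row); i=np.argmin(d); 
        w=-np.clip(d[max(0,i-2):i+3],None,0); out.append(round(240.5+max(0,i-2)+(w*np.arange(len(w))).sum()/w.sum(),2))
    print(n,out)
c=pickle.load(open('pics/s34.pkl','rb'))
u0=proj(c,(482,-140,90)); u1=proj(c,(482,-135,90)); print('px per 5mm',u0,u1)
"

```

```text
s31 [np.float64(251.0), np.float64(251.02), np.float64(251.45), np.float64(252.45), np.float64(252.21)]
s32 [np.float64(250.93), np.float64(251.03), np.float64(251.47), np.float64(252.43), np.float64(252.16)]
s33 [np.float64(250.09), np.float64(250.19), np.float64(250.7), np.float64(251.09), np.float64(251.3)]
s34 [np.float64(250.87), np.float64(250.86), np.float64(251.2), np.float64(251.86), np.float64(251.85)]
px per 5mm (np.float64(247.851999956883), np.float64(205.73302997403155)) (np.float64(249.57559504379867), np.float64(206.61892246138967))
```

```bash
python3 -m creep '[{"tx":0,"ty":-2,"tz":-2,"wx":0,"wy":0,"wz":0,"gripper":1},{"tx":0,"ty":-4,"tz":-4,"wx":0,"wy":0,"wz":0,"gripper":1},{"tx":0,"ty":-6,"tz":-5.5,"wx":0,"wy":0,"wz":0,"gripper":1},{"tx":0,"ty":-6,"tz":-5.5,"wx":0,"wy":0,"wz":0,"gripper":1},{"tx":0,"ty":-6,"tz":-5.5,"wx":0,"wy":0,"wz":0,"gripper":1}]'
python3 -c "
from h import *
st(); c=snap('wrist','w35'); print(ang(c),gap(c))"
```

```text
time: 27.65
tool_pos: [555.9, -152.7, 242.6]
tcp_rot: [1.252, 1.567, 2.691]
contact_force: [-0.2, 0.6, -0.4]
grip_width: 0.1
t 27.65 pos [ 555.94 -152.69  242.6 ] F [-0.21  0.63 -0.36] M [-0.02  0.02 -0.02] w 0.1 q [-0.4   0.43  1.35  0.    1.37 -1.84]
z dir deg 82.46 x axis [-0.0038  0.0018 -1.    ]
((508.09552001953125, -138.7056121826172), (8.095624923706055, 52.472347259521484), 79.38821411132812) {'front': -7.29, 'edge_x': 481.8, 'inner': 19.5, 'outer': 27.3}
```

View pics/w35.png

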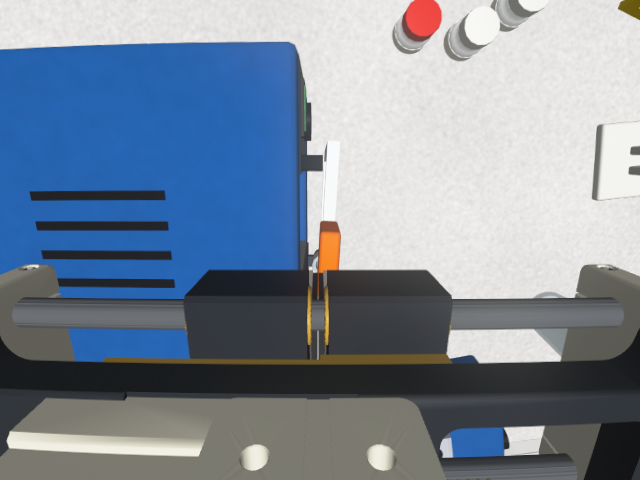

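```bash
python3 -m creep '[{"tx":-2,"ty":0,"tz":0,"wx":0,"wy":0,"wz":0,"gripper":1},{"tx":-5,"ty":0,"tz":2,"wx":0,"wy":0,"wz":0,"gripper":1},{"tx":-6,"ty":0,"tz":5,"wx":0,"wy":0,"wz":0,"gripper":1},{"tx":-6,"ty":0,"tz":6,"wx":0,"wy":0,"wz":0,"gripper":1},{"tx":-6,"ty":0,"tz":6,"wx":0,"wy":0,"wz":0,"gripper":1}]'
python3 -c "
from h import *
st(); c=snap('wrist','w36'); s=snap('scene','s36')
for k in (c,s):
  P=cloud(k); hsv=cv2.cvtColor(k['frame'],cv2.COLOR_RGB2HSV); m=(hsv[...,0]>=3)&(hsv[...,0]<=14)&(hsv[...,1]>180)&(hsv[...,2]>100)&(P[...,1]<-80)&(P[...,2]>185)&(P[...,2]<240); print(m.sum(),np.percentile(P[m][:,2],[50,90,97]) if m.any() else '')
  m=(abs(P[...,2]-180)<6)&(hsv[...,1]<60)&(hsv[...,2]>150)&(P[...,0]>470)&(P[...,0]<560)&(P[...,1]>-150)&(P[...,1]<-125); print('top edge z',m.sum(),np.percentile(P[m][:,2],[50,95]) if m.any() else '')
cv2.imwrite('pics/crop36.png',cv2.resize(s['frame'][160:260,140:260,::-1],None,fx=6,fy=6,interpolation=cv2.INTER_CUBIC))"
```

```text
time: 28.12
tool_pos: [563.8, -90.1, 305.3]
tcp_rot: [-0.377, 1.57, 1.067]
contact_force: [0.2, -0.4, -1.2]
grip_width: 0.5
t 28.12 pos [563.77 -90.09 305.28] F [ 0.23 -0.39 -1.16] M [0.02 0.07 0.01] w 0.5 q [-0.29  0.38  1.25  0.    1.51 -1.74]
z dir deg 82.75 x axis [ 3.e-04  6.e-04 -1.e+00]
384 [218.7237251  219.77702306 220.24827384]
top edge z 604 [178.2179666  179.63460786]
330 [204.28760388 217.97317604 218.81907711]
top edge z 51 [176.99180432 178.43883824]
```

View pics/crop36.png

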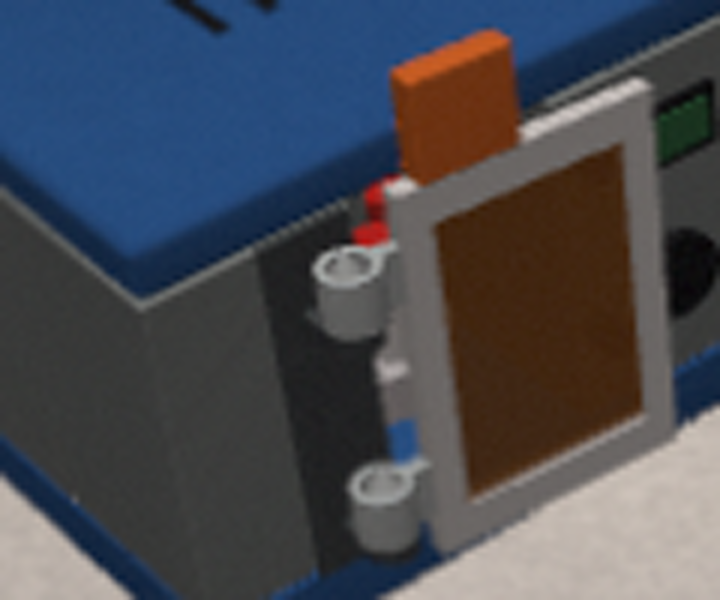

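View pics/s36.png

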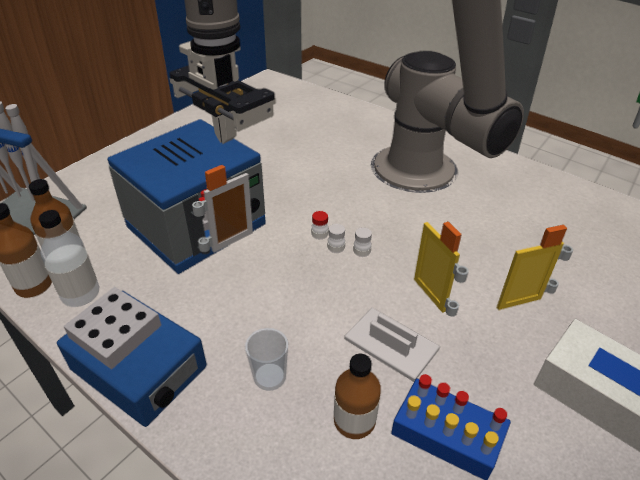

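The scene view shows the door hung on both pins, with the knuckles seated at crop (348,290) and (383,510) and the tab top at z ≈ 220. It is shut and released, and the other objects look undisturbed. Handing the job in.

```bash
python3 -c "
from plant import *
print(close_job())"
```

```text
the job is handed in; nothing more can be done
None
```

The door is hung on both pins, shut and released, and the job was handed in at about 28 s of the 72 s allowed. No verdict was reported, so the result rests on my own checks.

**Hanging:** I took the door from the rack by its orange tab and brought it in about 115° open. I lined up the upper knuckle on the real pin with the wrist camera. It went down in small steps with no noticeable side force. The shoulders took the door's weight at the expected home height, before I let go.

**Shutting:** I first swung the door shut by its tab with the fingers loosely around it. The wrist force peaked at about 8 N at the stops. Each time I let go, the door came back 4–8 mm from the stops, and I could not tell why. I then pushed it shut with closed fingers near the free edge, up to about 7 N, and backed off slowly.

**Last checks:**
- **Gap at the stops:** the free edge stayed about 2 mm from contact by both the wrist and scene cameras (limit 6 mm).
- **Height:** the top of the tab is at about 220 mm and the door's top edge at about 178–180 mm, which matches fully home. The camera readings vary by 1–3 mm.
- **Release:** the gripper is clear of the door, with only sensor noise on the wrist force.
- **Surroundings:** the other objects look unmoved in the last scene picture; I did not measure them.

**Disagreement:** the scene and top cameras differed by about 5 mm in absolute position. I relied on measurements within a single view and on touch instead.

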